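# File a stencil card in the lever-arch file

## Task

File the loose stencil card in the small lever-arch file: lift the lever until the rings spring open, thread the card's two holes over the two posts and lower it flat onto the cards already there, then press the lever down until it clicks fully home and the rings are shut. The mechanism is riveted on a few millimetres out of place, so feel your way: do not force the card against the posts or strain the lever, and leave the other things on the bench where they are.

Things in the scene. Friction and masses are not known exactly. Their poses are not given: they have to be found in the camera images.
- file: small lever-arch file lying open on the bench, fixed; three dark boards 168 mm wide (y), 4 mm thick. Origin: underside, below the nominal middle between its posts; its x leads from the lever over the posts to the filed cards. Back board x -74..62 mm, spine -126..-76, front cover -240..-128. The steel mechanism is riveted on up to 6 mm off nominal in x and y, 2.5 mm in z, not turned
- file_posts (a point): nominal middle between the tops of the two flat-topped steel posts, 52 mm above the bench; posts 4 mm thick, 80 mm apart along the file's y. Off by the mechanism's error. Round them lie filed cards, 60x110 mm, nominal x -12..48 mm of the file, top 21 mm above the bench, for the new card to lie on (they give 1 mm per 6 N); with the rings open nothing else is that high at x -37..-12, |y| < 25 mm
- file_lever_end (a point): nominal middle of the top of the lever's thumb plate (18 mm wide along y, 20 mm long, 4 mm thick; end face 10 mm farther to -x), 21 mm above the bench with the lever down, 13 mm of air below; true place off by the mechanism's error. The lever is a steel strip 14 mm wide; pivot 64 mm from here towards the posts, 18 mm above the bench. Fixed point
- lever (a joint): lever angle, rad: 0 = down on its stop, 1.05 = up (60 degrees above level, leaning away from the posts). A toggle: held shut below about 0.1; lifting it takes about 4 N at the plate; let go past 0.15, it springs up by itself to 1.05. Pressing it shut takes up to about 10 N at the plate, half way; then less, and below about 0.1 it snaps home
- rings (a joint): angle of the two arched wire rings, rad: 0.05 = shut on the post tops, 0.92 = open, swung back to the lever's side with their tips about 60 mm above the bench and 40 mm behind the posts. Driven by the lever through a toggle link
- lever_bend (a joint): springing of the lever strip, rad, + = plate bent up; about 30 N m/rad, so 1 mm at the thumb plate for each 9 N. More than 0.05 either way (about 26 N at the plate) strains it
- card: loose rigid stencil card, black plastic with three square steel stencils, 60 (x) x 110 (y) x 5 mm, 40 to 70 g. Origin: centre of its underside. Two 6.5 mm through holes at x = -18, y = -40 and +40 mm. Grasp it across its long edges (60 mm). Filed, it lies with its x along the file's x, origin 18 mm from the post line. More than 25 N between card and file damages it
- screw_dish: round aluminium dish of screws, 72 mm wide, 14 mm high; origin: centre of its underside; leave it alone
- solder_spool: solder spool standing on its flange, 51 mm wide, 34 mm high; origin: centre of its underside; leave it alone
- kapton_roll: roll of amber tape lying flat, 68 mm wide, 12 mm high; origin: centre of its underside; leave it alone
- driver_blue: precision screwdriver with a blue cap, 140 mm long along its y, 17 mm high; origin: middle of its underside; leave it alone

How it is judged (in metres and radians):
On the way, in this order (a step that is already met when the one before it is completed fails the run):
1. the lever is up and the rings stand open (value of joint lever above 0.95 rad and value of joint rings above 0.8 rad), for 0.2 s.
2. the card lies flat on the filed cards, threaded on both posts, with the rings still open (value of joint rings above 0.8 rad and x of card in the frame of file between 0.01 and 0.026 m and y of card in the frame of file between -0.008 and 0.008 m and z of card in the frame of file between 0.015 and 0.0265 m and angle between card's own z axis and vertical below 0.08 rad and angle between the x axis of card and the x axis of file, either way round below 0.1 rad and linear speed of card below 0.02 m/s), for 0.2 s.
At the end, for the whole second after the job is handed in: the lever is down (within 0.03 rad) and the rings shut (below 0.1 rad); the card lies at rest and flat (tilt under 0.08 rad) on the filed cards, on both posts, square to the file within 0.1 rad, its origin within 8 mm of its nominal place in x and y (value of joint lever below 0.03 rad and value of joint rings below 0.1 rad and x of card in the frame of file between 0.01 and 0.026 m and y of card in the frame of file between -0.008 and 0.008 m and z of card in the frame of file between 0.015 and 0.0265 m and angle between card's own z axis and vertical below 0.08 rad and angle between the x axis of card and the x axis of file, either way round below 0.1 rad and linear speed of card below 0.02 m/s); the robot touches nothing.
It fails at once if the card is forced against the file with more than 25 N (contact force between card and file above 25 N).
It fails at once if the lever is strained (bent by more than 0.05 rad) (value of joint lever_bend above 0.05 rad or value of joint lever_bend below -0.05 rad).
It fails at once if the dish, spool, tape roll or screwdriver is shifted by more than 20 mm (distance of any of screw_dish, solder_spool, kapton_roll, driver_blue from where it was at the start of the episode above 0.02 m).
It also fails if it takes over 72 s, if anything falls off the work surface, if the arm or the gripper's body presses on something with over 40 N, if the wrist force passes 120 N, or if a joint passes its speed limit or range.

## Robot

A 7-joint arm with a two-finger parallel gripper is mounted at the origin on a cart in front of the work surface, level with it; the furniture and walls round the work are solid. World frame = base frame: x ahead of the robot, y to its left, z up, the work surface at z = 0. Lengths are in m, angles in degrees, forces in N, time in s.
With the tool pointing down it reaches from about 0.425 to 0.875 m from the base axis. Payload 4.7 kg.
Tool frame: the origin (TCP) lies at the very end of the fingers, on their centre line; the grasp point (between the pads) lies 19 mm behind it (env.grip_point_offset is the distance from the TCP to the grasp point, in m); z points along the fingers, y is the line along which they close (so a half turn about z gives the same grasp; the last joint's range is limited). The gripper opens to 87 mm and grips with 3 to 60 N. Pads are 19 mm wide; open, the fingers measure 117 mm over their backs; the gripper's body (75 mm by 190 mm) begins 51 mm behind the grasp point.
Start: joints at [-69.952, 18.392, -4.016, 83.108, 1.295, 78.541, -3.26], TCP at [0.214, 0.614, 0.223] pointing down, gripper open.
Joint ranges: [-163.93, 163.93], [-17.29, 119.83], [-79.2, 71.16], [3.27, 140.29], [-89.18, 269.18], [5.43, 117.66], [-154.24, 154.24]. Speed limits (degrees/s): [147.25, 147.25, 180, 180, 180, 180, 180].

## Interface

Orientations are given as [roll, pitch, yaw] about the fixed x, y, z axes, in that order (R = Rz(yaw) Ry(pitch) Rx(roll)).
In Python, from cell import env gives the robot as it stands.
- The arm moves only by the tool jog_arm, never from a script. Its argument "motion" is a list of rows, each an object of numbers: "x", "y", "z": the shift along the tool's x, y, z in cm; "ax", "ay", "az": the turn, a rotation vector about the tool's x, y, z in degrees. In form: [{"x": .., "y": .., "z": .., "ax": .., "ay": .., "az": ..}, ...]. A call has exactly 5 rows; each row shifts and turns the commanded pose from where the row before left it, along the tool's axes as they then stand; what a row does not reach is not made up. A row lasts 1/10 s, in which the tool goes at most 50 mm and 8.59 degrees, less where a joint would pass 70% of its speed; a pose out of reach is approached as far as the arm can. A call is refused whole if a number of a shift passes 5 or a number of a turn 8.59, either way. A call with a gripper value outside its range is refused whole. "claw" is the gripper command: -1 is shut, 1 is fully open, values between are in proportion, set as the call begins (left out, the last holds). The fingers move at their own pace and stop on an object; "squeeze" is the grip in N (left out, the last holds). Time passes only in rows, so rows that do not move let the fingers close, or fill a call up. It gives the time, the measured TCP pose, the force, the opening and the grip force at its end, in the units of the state.
- env.get_obs(): the state, without advancing time (a new reading comes with each control period).
- env.read_camera(name): name is "scene" or "top" or "wrist"; returns the picture (480x640x3 uint8, red, green, blue); there is no depth.
- env.camera_params(name): a dict with "fx", "fy", "cx", "cy" (pixels), "extrinsics" (4x4, takes a point from world to camera coordinates). Camera axes: x right, y up, looking along -z (the intrinsics and any distortion apply to the point x, -y, -z); pixel columns grow to the right and rows downward; lengths in m; the calibration is good to about 2 mm. A picture is of the moment at which its call begins: read the wrist's pose just before it. camera_params takes no time and is no camera call; for the wrist camera it gives the pose at the moment of the call.
- env.sign_off(): hands the job in; it is judged then, once.
The state is a dict: "time_s": time; "qpos": joint angles; "joint_velocities": joint speeds; "effort": joint torques, N m; "tool_pos": TCP position; "tool_rot": TCP orientation; "force": force on the tool from outside, world axes, zero at the start; "wrist_torque": the same for the moment, N m; "grip_width": finger opening in m; "grasp_force": force on a finger pad.
Only numpy, scipy, OpenCV 4.12 (cv2) and the standard library are available. Lean on these libraries where they do the work, as an engineer would, in place of code of your own. Each camera call takes 0.05 s, during which the arm holds its last target. There are 200 camera calls.

## Working session

There is one attempt and no reset: what is moved stays moved. The work goes in short steps, Python scripts to look and compute and a tool call to move; the robot and the scene stay as the last step left them, time stands still between calls to the robot, and variables do not carry over. Pictures are saved under pics/ and viewed, at most 10 in all, crops included, and the job is handed in when it is done.

Besides the shell and the picture viewer there is one more tool, called after "Call:" in YAML: its name, and indented under it one key for each argument. jog_arm: Moves the arm, as the interface text tells. Its arguments: {"type":"object","properties":{"motion":{"type":"array"},"claw":{"type":"number"},"squeeze":{"type":"number"}},"required":["motion"]}

```bash
mkdir -p pics; python3 - <<'E'
from cell import env
import cv2
o=env.get_obs()
print({k:(o[k]) for k in ('time_s','tool_pos','tool_rot','force','grip_width')}, env.grip_point_offset)
for n in ('top','scene'):
    cv2.imwrite(f'pics/{n}0.png',env.read_camera(n)[:,:,::-1])
    p=env.camera_params(n);print(n,p)
E
```

```text
{'time_s': 0.0, 'tool_pos': array([0.21402917, 0.61317443, 0.22148121]), 'tool_rot': array([-1.79892841e+02,  3.72783136e-03,  1.60763379e+02]), 'force': array([ 0.34121576,  0.36540644, -0.37661366]), 'grip_width': 0.08707408778955275} 0.0187
top {'fx': 519.0450682569976, 'fy': 519.0450682569976, 'cx': 317.8420623668444, 'cy': 241.27832197043023, 'extrinsics': array([[-0.01557585, -0.99963303, -0.02216297, -0.06503055],
       [ 0.98797983, -0.01879611,  0.15343586, -0.56761378],
       [-0.15379613, -0.01950668,  0.98791004, -0.88825114],
       [ 0.        ,  0.        ,  0.        ,  1.        ]])}
scene {'fx': 525.6674020454377, 'fy': 525.6674020454377, 'cx': 323.49533844658475, 'cy': 237.56520594462418, 'extrinsics': array([[-0.65376306, -0.75662505,  0.01060128,  0.30468558],
       [ 0.36362399, -0.30184191,  0.8812883 , -0.31408701],
       [-0.66360489,  0.58000861,  0.47246011, -0.5538109 ],
       [ 0.        ,  0.        ,  0.        ,  1.        ]])}
```

View pics/top0.png

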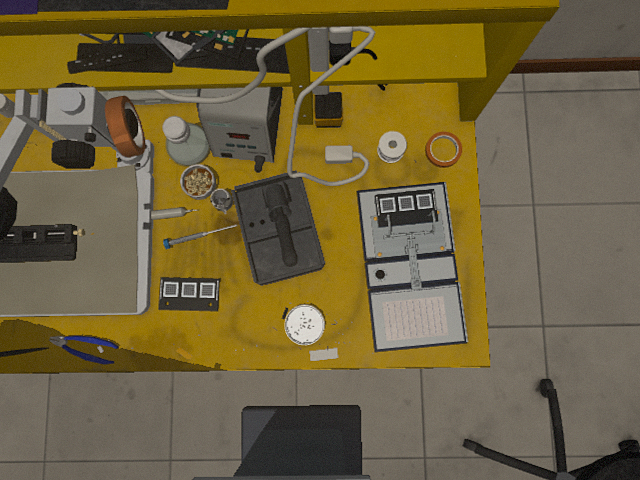

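View pics/scene0.png

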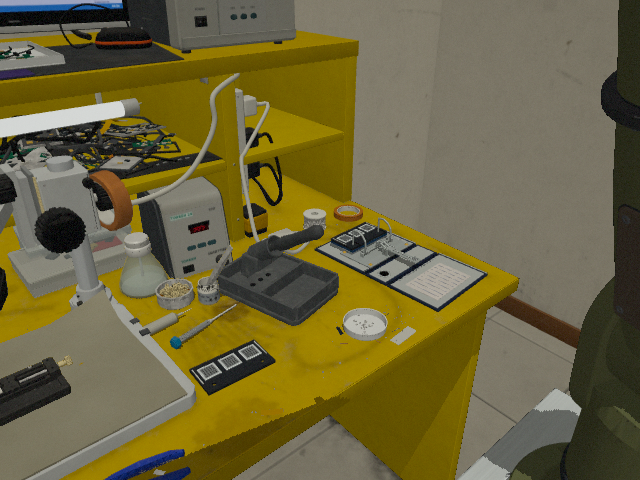

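The top view shows the file at about (410,265), its x leading up the picture (world +x). The loose card is at (189,294), the dish at (305,324), the spool at (392,147), the tape at (443,150), and the screwdriver at (200,236). Next I'll enlarge the file and the card.

```bash
python3 - <<'E'
import cv2,numpy as np
im=cv2.imread('pics/top0.png')
a=cv2.resize(im[175:355,350:470],None,fx=5,fy=5,interpolation=cv2.INTER_CUBIC)[:600] 
a=cv2.resize(im[178:298,352:462],None,fx=5,fy=5,interpolation=cv2.INTER_CUBIC)
b=cv2.resize(im[268:318,152:232],None,fx=3,fy=3,interpolation=cv2.INTER_CUBIC)
c=np.zeros((600,800,3),np.uint8);c[:,:550]=a;c[:150,555:795]=b
cv2.imwrite('pics/crop.png',c)
E
```

```text
(no output)
```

View pics/crop.png

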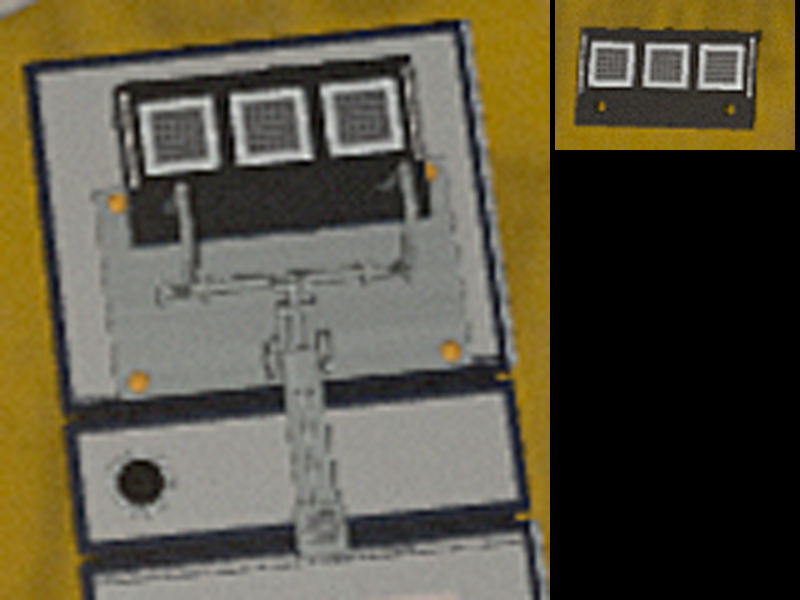

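```bash
cat > h.py <<'E'
import numpy as np
from scipy.optimize import least_squares
from scipy.spatial.transform import Rotation as R
def proj(P,p):
    c=np.c_[p,np.ones(len(p))]@P['extrinsics'].T
    return np.c_[P['cx']+P['fx']*c[:,0]/-c[:,2],P['cy']-P['fy']*c[:,1]/-c[:,2]]
def unproj(P,u,v,z):
    E=P['extrinsics'];r=E[:3,:3];o=-r.T@E[:3,3]
    d=r.T@np.array([(u-P['cx'])/P['fx'],-(v-P['cy'])/P['fy'],-1.])
    return o+d*(z-o[2])/d[2]
def body(s,p):
    p=np.array(p,float);c,n=np.cos(s[2]),np.sin(s[2])
    return np.c_[s[0]+c*p[:,0]-n*p[:,1],s[1]+n*p[:,0]+c*p[:,1],p[:,2]]
def fit(P,pts,px,s0):
    r=least_squares(lambda s:(proj(P,body(s,pts))-px).ravel(),s0,loss='soft_l1')
    return r.x,(proj(P,body(r.x,pts))-px)
def tolocal(s,w):
    c,n=np.cos(s[2]),np.sin(s[2]);d=np.array(w)[:2]-s[:2]
    return np.array([c*d[0]+n*d[1],-n*d[0]+c*d[1]])
E
python3 - <<'E'
from h import *; from cell import env
np.set_printoptions(precision=4,suppress=True)
P=env.camera_params('top')
u=lambda a,k,o:(np.array(a,float)+.5)/k-.5+o
F=u([[25,65],[465,22],[510,365],[68,412],[72,430],[515,388],[525,512],[82,552]],5,[352,178])
pts=[[x,y,.004] for x,y in [(.062,.084),(.062,-.084),(-.074,-.084),(-.074,.084),(-.076,.084),(-.076,-.084),(-.126,-.084),(-.126,.084)]]
s,e=fit(P,pts,F,[.6,-.2,0]);print('file',s,np.degrees(s[2]));print(e.round(1).tolist())
for n,q,z in [('postL',(181,187),.052),('postR',(404,168),.052),('plate end mid',(323,552),.021),('plate top',(321,508),.021),('filed card TL',(118,88),.021),('filedTR',(408,58),.021),('filedBR',(430,214),.021),('filedBL',(133,244),.021)]:
    w=unproj(P,*u(q,5,[352,178]),z);print(n,w,tolocal(s,w)*1e3)
C=u(np.array([[582,30],[760,32],[754,129],[576,125],[602,106],[731,110]])-[555,0],3,[152,268])
cp=[[.03,.055,.005],[.03,-.055,.005],[-.03,-.055,.005],[-.03,.055,.005],[-.018,.04,.005],[-.018,-.04,.005]]
s2,e2=fit(P,cp,C,[.5,.2,0]);print('card',s2,np.degrees(s2[2]));print(e2.round(1).tolist())
print(np.r_[s,s2].tolist())
E
```

```text
file [ 0.6141 -0.2376  0.0804] 4.6083205933005384
[[-0.1, -0.4], [0.2, -0.6], [1.0, 1.6], [-0.8, 1.1], [-1.5, -1.4], [0.2, -1.9], [1.9, 0.2], [-0.5, 1.1]]
postL [ 0.6101 -0.2007  0.052 ] [-0.9988 37.1603]
postR [ 0.6154 -0.2803  0.052 ] [ -2.0998 -42.5957]
plate end mid [ 0.4812 -0.2506  0.021 ] [-133.5535   -2.2107]
plate top [ 0.497  -0.2506  0.021 ] [-117.7116   -3.4747]
filed card TL [ 0.6545 -0.1824  0.021 ] [44.6745 51.8623]
filedTR [ 0.6636 -0.2902  0.021 ] [ 45.147  -56.3418]
filedBR [ 0.6045 -0.2953  0.021 ] [-14.1918 -56.7068]
filedBL [ 0.5954 -0.1859  0.021 ] [-14.4452  53.0224]
card [ 0.4784  0.1652 -0.0369] -2.1145477943051465
[[0.3, -0.5], [-0.3, -0.1], [0.1, 0.2], [0.1, 0.3], [-0.1, 0.2], [-0.0, -0.2]]
[0.6141003287549334, -0.23763556897505297, 0.08043036734055294, 0.47837113641567086, 0.1651912859298639, -0.03690582120140861]
```

```bash
cat >> h.py <<'E'
FILE=np.array([0.6141,-0.2376,0.0804]);CARD=np.array([.4784,.1652,-.0369])
def rows(env,wps,per=4.0,deg=8.0,start=None):
    """wps: [x,y,z,yaw(,pitchrot)] tool-down poses; prints rows in tool axes (cm, deg), padded to 5"""
    o=env.get_obs();p=np.array(o['tool_pos'])*100;q=R.from_euler('xyz',o['tool_rot'],degrees=True)
    out=[]
    for w in wps:
        t=np.array(w[:3])*100;g=R.from_euler('xyz',[180,0,w[3]],degrees=True)
        rv=(q.inv()*g).as_rotvec(degrees=True)
        n=int(max(1,np.ceil(max(np.linalg.norm(t-p)/per,np.linalg.norm(rv)/deg))))
        st=(t-p)/n
        for i in range(n):
            d=q.inv().apply(st);out.append(np.r_[d,rv/n].round(2));q=q*R.from_rotvec(rv/n,degrees=True)
        p=t
    for i,r in enumerate(out):
        if i%5==0:print('--')
        print('{'+','.join(f'"{k}":{v:g}' for k,v in zip(('x','y','z','ax','ay','az'),r) if abs(v)>.015)+'}')
    print(len(out),'rows')
E
python3 - <<'E'
from h import *; from cell import env
np.set_printoptions(precision=4,suppress=True)
P=env.camera_params('wrist');E=P['extrinsics'];r=E[:3,:3];o=env.get_obs()
q=R.from_euler('xyz',o['tool_rot'],degrees=True)
print({k:P[k] for k in('fx','cx','cy')},'cam in tool',q.inv().apply(-r.T@E[:3,3]-o['tool_pos']),'\n',q.inv().as_matrix()@r.T)
rows(env,[[.38,.4,.23,130],[.47,.17,.25,88],[.49,0,.25,40],[.50,-.25,.22,4.6]])
E
```

```text
{'fx': 422.9698047698565, 'cx': 314.89754885556334, 'cy': 242.25695260612815} cam in tool [ 0.0683 -0.0012 -0.1635] 
 [[-0.0004  0.9675  0.2528]
 [ 1.      0.0005 -0.0002]
 [-0.0003  0.2528 -0.9675]]
--
{"x":-3.24,"y":-2.1,"z":-0.12,"az":4.39}
{"x":-3.39,"y":-1.84,"z":-0.12,"az":4.39}
{"x":-3.52,"y":-1.58,"z":-0.12,"az":4.39}
{"x":-3.63,"y":-1.3,"z":-0.12,"az":4.39}
{"x":-3.72,"y":-1.02,"z":-0.12,"az":4.39}
--
{"x":-3.79,"y":-0.73,"z":-0.12,"az":4.39}
{"x":-3.83,"y":-0.44,"z":-0.12,"az":4.39}
{"x":-3.34,"y":-1.13,"z":-0.29,"az":6}
{"x":-3.44,"y":-0.77,"z":-0.29,"az":6}
{"x":-3.5,"y":-0.41,"z":-0.29,"az":6}
--
{"x":-3.53,"y":-0.04,"z":-0.29,"az":6}
{"x":-3.51,"y":0.33,"z":-0.29,"az":6}
{"x":-3.46,"y":0.7,"z":-0.29,"az":6}
{"x":-3.37,"y":1.05,"z":-0.29,"az":6}
{"x":-2.82,"y":0.43,"az":8}
--
{"x":-2.73,"y":0.82,"az":8}
{"x":-2.59,"y":1.19,"az":8}
{"x":-2.4,"y":1.54,"az":8}
{"x":-2.16,"y":1.86,"az":8}
{"x":-1.88,"y":2.14,"az":8}
--
{"x":-2.19,"y":2.83,"z":0.43,"az":5.06}
{"x":-1.93,"y":3.01,"z":0.43,"az":5.06}
{"x":-1.66,"y":3.17,"z":0.43,"az":5.06}
{"x":-1.37,"y":3.3,"z":0.43,"az":5.06}
{"x":-1.07,"y":3.41,"z":0.43,"az":5.06}
--
{"x":-0.77,"y":3.49,"z":0.43,"az":5.06}
{"x":-0.46,"y":3.54,"z":0.43,"az":5.06}
27 rows
```

Call:
jog_arm:
  motion:
    - {"x": -3.24, "y": -2.1, "z": -0.1, "az": 4.4}
    - {"x": -3.4, "y": -1.84, "z": -0.1, "az": 4.4}
    - {"x": -3.5, "y": -1.58, "z": -0.1, "az": 4.4}
    - {"x": -3.6, "y": -1.3, "z": -0.1, "az": 4.4}
    - {"x": -3.7, "y": -1.0, "z": -0.1, "az": 4.4}

```text
$.motion[0]: bad value
```

Call:
jog_arm:
  motion:
    - {"x": -3.8, "y": -0.73, "z": -0.1, "az": 4.4}
    - {"x": -3.8, "y": -0.44, "z": -0.1, "az": 4.4}
    - {"x": -3.3, "y": -1.1, "z": -0.3, "az": 6}
    - {"x": -3.4, "y": -0.8, "z": -0.3, "az": 6}
    - {"x": -3.5, "y": -0.4, "z": -0.3, "az": 6}

```text
$.motion[0]: bad value
```

Call:
jog_arm:
  motion:
    - {"x": -3.5, "z": -0.3, "az": 6}
    - {"x": -3.5, "y": 0.3, "z": -0.3, "az": 6}
    - {"x": -3.5, "y": 0.7, "z": -0.3, "az": 6}
    - {"x": -3.4, "y": 1.0, "z": -0.3, "az": 6}
    - {}

```text
$.motion[0]: bad value
```

```bash
python3 - <<'E'
from h import *; from cell import env
import cv2,pickle
P=env.camera_params('wrist');im=env.read_camera('wrist');cv2.imwrite('pics/w1.png',im[:,:,::-1]);pickle.dump(P,open('w1.pkl','wb'))
o=env.get_obs();print(o['time_s'],o['tool_pos'],o['tool_rot'])
rows(env,[[.50,0,.25,40],[.50,-.25,.22,4.6]])
E
```

```text
0.15 [0.21409417 0.61328804 0.221712  ] [-1.79916048e+02  4.49106799e-03  1.60761027e+02]
--
{"x":-2.78,"y":-2.85,"z":-0.16,"az":7.1}
{"x":-3.11,"y":-2.49,"z":-0.16,"az":7.1}
{"x":-3.39,"y":-2.08,"z":-0.16,"az":7.1}
{"x":-3.62,"y":-1.65,"z":-0.16,"az":7.1}
{"x":-3.8,"y":-1.19,"z":-0.16,"az":7.1}
--
{"x":-3.92,"y":-0.71,"z":-0.16,"az":7.1}
{"x":-3.97,"y":-0.22,"z":-0.16,"az":7.1}
{"x":-3.97,"y":0.27,"z":-0.16,"az":7.1}
{"x":-3.91,"y":0.76,"z":-0.17,"az":7.1}
{"x":-3.78,"y":1.24,"z":-0.17,"az":7.1}
--
{"x":-3.6,"y":1.7,"z":-0.17,"az":7.1}
{"x":-3.36,"y":2.13,"z":-0.17,"az":7.1}
{"x":-3.07,"y":2.53,"z":-0.17,"az":7.1}
{"x":-2.74,"y":2.89,"z":-0.17,"az":7.1}
{"x":-2.36,"y":3.21,"z":-0.17,"az":7.1}
--
{"x":-1.94,"y":3.47,"z":-0.17,"az":7.1}
{"x":-1.5,"y":3.69,"z":-0.17,"az":7.1}
{"x":-2.3,"y":2.74,"z":0.43,"az":5.06}
{"x":-2.05,"y":2.93,"z":0.43,"az":5.06}
{"x":-1.78,"y":3.1,"z":0.43,"az":5.06}
--
{"x":-1.5,"y":3.24,"z":0.43,"az":5.06}
{"x":-1.21,"y":3.36,"z":0.43,"az":5.06}
{"x":-0.91,"y":3.45,"z":0.43,"az":5.06}
{"x":-0.6,"y":3.52,"z":0.43,"az":5.06}
24 rows
```

View pics/w1.png

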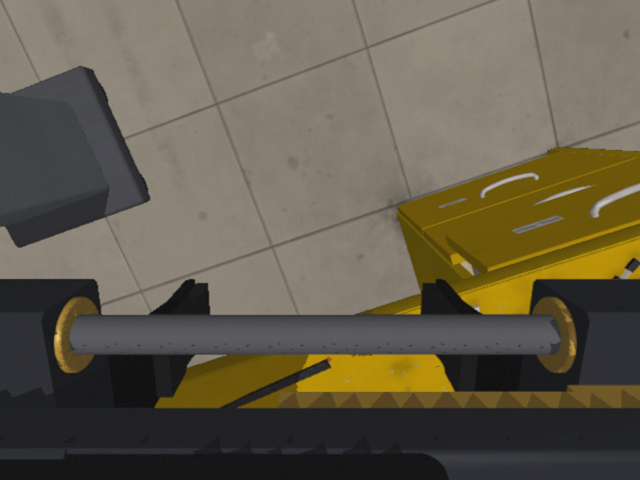

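The picture shows the floor and the cabinet, because the moves were refused (every row needs all six keys). The fingers are at rows 280-400, so the usable view is the part on the tool's +x side. I'll send the moves again.

Call:
jog_arm:
  motion:
    - {"x": -3.24, "y": -2.1, "z": -0.1, "ax": 0, "ay": 0, "az": 4.4}
    - {"x": -3.4, "y": -1.84, "z": -0.1, "ax": 0, "ay": 0, "az": 4.4}
    - {"x": -3.5, "y": -1.58, "z": -0.1, "ax": 0, "ay": 0, "az": 4.4}
    - {"x": -3.6, "y": -1.3, "z": -0.1, "ax": 0, "ay": 0, "az": 4.4}
    - {"x": -3.7, "y": -1.0, "z": -0.1, "ax": 0, "ay": 0, "az": 4.4}

```text
time_s: 0.65
tool_pos: [0.3328, 0.4603, 0.2274]
tool_rot: [-180.0, 0.0, 138.6]
force: [1.1, -0.5, -0.1]
grip_width: 0.0866
grasp_force: 0.0
```

Call:
jog_arm:
  motion:
    - {"x": -3.8, "y": -0.73, "z": -0.1, "ax": 0, "ay": 0, "az": 4.4}
    - {"x": -3.8, "y": -0.44, "z": -0.1, "ax": 0, "ay": 0, "az": 4.4}
    - {"x": -3.3, "y": -1.1, "z": -0.3, "ax": 0, "ay": 0, "az": 6}
    - {"x": -3.4, "y": -0.8, "z": -0.3, "ax": 0, "ay": 0, "az": 6}
    - {"x": -3.5, "y": -0.4, "z": -0.3, "ax": 0, "ay": 0, "az": 6}

```text
time_s: 1.15
tool_pos: [0.4175, 0.3017, 0.2384]
tool_rot: [-180.0, 0.0, 111.7]
force: [1.3, 0.4, 0.3]
grip_width: 0.087
grasp_force: 0.0
```

Call:
jog_arm:
  motion:
    - {"x": -3.5, "y": 0, "z": -0.3, "ax": 0, "ay": 0, "az": 6}
    - {"x": -3.5, "y": 0.3, "z": -0.3, "ax": 0, "ay": 0, "az": 6}
    - {"x": -3.5, "y": 0.7, "z": -0.3, "ax": 0, "ay": 0, "az": 6}
    - {"x": -3.4, "y": 1.0, "z": -0.3, "ax": 0, "ay": 0, "az": 6}
    - {"x": -2.8, "y": 0.4, "z": 0, "ax": 0, "ay": 0, "az": 8}

```text
time_s: 1.65
tool_pos: [0.4723, 0.141, 0.2509]
tool_rot: [179.9, 0.0, 79.6]
force: [0.7, -0.1, -0.8]
grip_width: 0.0868
grasp_force: 0.0
```

Call:
jog_arm:
  motion:
    - {"x": -2.7, "y": 0.8, "z": 0, "ax": 0, "ay": 0, "az": 8}
    - {"x": -2.6, "y": 1.2, "z": 0, "ax": 0, "ay": 0, "az": 8}
    - {"x": -2.4, "y": 1.5, "z": 0, "ax": 0, "ay": 0, "az": 8}
    - {"x": -2.2, "y": 1.9, "z": 0, "ax": 0, "ay": 0, "az": 8}
    - {"x": -1.9, "y": 2.1, "z": 0, "ax": 0, "ay": 0, "az": 8}

```text
time_s: 2.15
tool_pos: [0.4868, 0.0005, 0.2504]
tool_rot: [-180.0, -0.0, 39.6]
force: [0.8, 0.1, -0.4]
grip_width: 0.087
grasp_force: 0.0
```

```bash
python3 - <<'E'
from h import *; from cell import env
o=env.get_obs();print(o['time_s'],o['tool_pos'],o['tool_rot'])
rows(env,[[.50,-.251,.22,4.6]])
E
```

```text
2.15 [4.86783591e-01 4.80190970e-04 2.50434503e-01] [-1.79987033e+02 -4.02451231e-03  3.96271257e+01]
--
{"x":-2.15,"y":2.89,"z":0.43,"az":5}
{"x":-1.89,"y":3.06,"z":0.43,"az":5}
{"x":-1.61,"y":3.22,"z":0.43,"az":5}
{"x":-1.32,"y":3.34,"z":0.43,"az":5}
{"x":-1.03,"y":3.45,"z":0.43,"az":5}
--
{"x":-0.72,"y":3.52,"z":0.43,"az":5}
{"x":-0.41,"y":3.57,"z":0.43,"az":5}
7 rows
```

Call:
jog_arm:
  motion:
    - {"x": -2.15, "y": 2.9, "z": 0.43, "ax": 0, "ay": 0, "az": 5}
    - {"x": -1.9, "y": 3.06, "z": 0.43, "ax": 0, "ay": 0, "az": 5}
    - {"x": -1.6, "y": 3.2, "z": 0.43, "ax": 0, "ay": 0, "az": 5}
    - {"x": -1.3, "y": 3.34, "z": 0.43, "ax": 0, "ay": 0, "az": 5}
    - {"x": -1.03, "y": 3.45, "z": 0.43, "ax": 0, "ay": 0, "az": 5}

```text
time_s: 2.65
tool_pos: [0.4974, -0.179, 0.2289]
tool_rot: [-180.0, -0.0, 14.8]
force: [1.3, 0.4, 0.2]
grip_width: 0.0866
grasp_force: 0.0
```

Call:
jog_arm:
  motion:
    - {"x": -0.7, "y": 3.5, "z": 0.43, "ax": 0, "ay": 0, "az": 5}
    - {"x": -0.4, "y": 3.57, "z": 0.43, "ax": 0, "ay": 0, "az": 5}
    - {"x": 0, "y": 0, "z": 0, "ax": 0, "ay": 0, "az": 0}
    - {"x": 0, "y": 0, "z": 0, "ax": 0, "ay": 0, "az": 0}
    - {"x": 0, "y": 0, "z": 0, "ax": 0, "ay": 0, "az": 0}

```text
time_s: 3.15
tool_pos: [0.5024, -0.2477, 0.2202]
tool_rot: [-179.9, 0.0, 5.1]
force: [-0.3, 0.5, -0.5]
grip_width: 0.087
grasp_force: 0.0
```

```bash
python3 - <<'E'
from h import *; from cell import env
import cv2,pickle
P=env.camera_params('wrist');im=env.read_camera('wrist');cv2.imwrite('pics/w2.png',im[:,:,::-1]);pickle.dump(P,open('w2.pkl','wb'))
o=env.get_obs();print(o['time_s'],o['tool_pos'],o['tool_rot'],o['force'])
cv2.imwrite('pics/w2c.png',cv2.resize(im[60:360,130:530],None,fx=2,fy=2,interpolation=cv2.INTER_CUBIC)[:,:,::-1])
E
```

```text
3.2 [ 0.50256929 -0.24743236  0.22038606] [-1.79937277e+02 -1.40074724e-02  5.12751545e+00] [-0.75525082  0.5843831   0.06601878]
```

View pics/w2c.png

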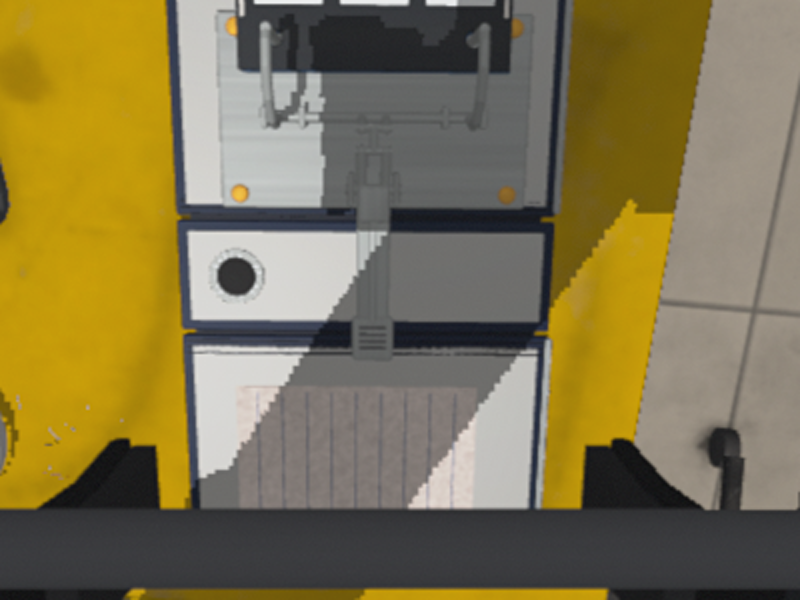

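The enlarged wrist view (crop pixels) shows the thumb plate at columns 353-393 and rows 319-360. The spine corners are at (180,222), (553,222), (547,328) and (183,328), and the ring ends are near (266,32) and (484,35).

```bash
python3 - <<'E'
from h import *; from cell import env
import pickle
np.set_printoptions(precision=4,suppress=True)
P=pickle.load(open('w2.pkl','rb'))
u=lambda a:(np.array(a,float)+.5)/2-.5+[130,60]
pts=[[x,y,.004] for x,y in [(-.074,.084),(-.074,-.084),(-.076,.084),(-.076,-.084),(-.126,-.084),(-.126,.084),(-.128,.084),(-.128,-.084)]]
px=u([[179,215],[558,216],[180,221],[553,221],[547,329],[184,329],[184,336],[550,338]])
s,e=fit(P,pts,px,FILE);print('file',s,np.degrees(s[2]));print(e.round(1).tolist())
for n,q,z in [('platemid',(373,339.5),.021),('plate L',(353,340),.021),('plate R',(393,340),.021),('end',(373,360),.021),('pL',(266,34),.052),('pR',(483,36),.052),('fcBL',(238,70),.021),('fcBR',(511,71),.021)]:
    w=unproj(P,*u(q),z);print(n,w,tolocal(s,w)*1e3)
E
```

```text
file [ 0.6139 -0.2375  0.0858] 4.917962437391407
[[-0.6, 0.3], [-0.7, 0.3], [-0.9, -0.4], [1.7, 0.1], [1.5, 1.1], [0.0, 0.6], [0.1, -0.8], [-0.1, -1.3]]
platemid [ 0.4884 -0.2511  0.021 ] [-126.2391   -2.7071]
plate L [ 0.4874 -0.2423  0.021 ] [-126.4899    6.0866]
plate R [ 0.4889 -0.2598  0.021 ] [-126.4391  -11.5018]
end [ 0.4791 -0.2519  0.021 ] [-135.5376   -2.7389]
pL [ 0.6067 -0.2009  0.052 ] [-4.0651 37.1263]
pR [ 0.613  -0.2805  0.052 ] [ -4.5586 -42.7062]
fcBL [ 0.5953 -0.1864  0.021 ] [-14.133   52.5269]
fcBR [ 0.6047 -0.2969  0.021 ] [-14.2395 -58.3898]
```

Call:
jog_arm:
  motion:
    - {"x": -0.8, "y": 0.1, "z": 4, "ax": 0, "ay": 0, "az": 0.3}
    - {"x": -0.7, "y": 0.1, "z": 4, "ax": 0, "ay": 0, "az": 0}
    - {"x": 0, "y": 0, "z": 4, "ax": 0, "ay": 0, "az": 0}
    - {"x": 0, "y": 0, "z": 3, "ax": 0, "ay": 0, "az": 0}
    - {"x": 0, "y": 0, "z": 2, "ax": 0, "ay": 0, "az": 0}
  claw: -0.2
  squeeze: 15

```text
time_s: 3.7
tool_pos: [0.4866, -0.2499, 0.0482]
tool_rot: [-179.9, 0.1, 4.8]
force: [0.8, -0.5, 0.1]
grip_width: 0.0554
grasp_force: 0.0
```

Call:
jog_arm:
  motion:
    - {"x": 0, "y": 0, "z": 0, "ax": 0, "ay": 0, "az": 0}
    - {"x": 0, "y": 0, "z": 0, "ax": 0, "ay": 0, "az": 0}
    - {"x": 0, "y": 0, "z": 0, "ax": 0, "ay": 0, "az": 0}
    - {"x": 0, "y": 0, "z": 0, "ax": 0, "ay": 0, "az": 0}
    - {"x": 0, "y": 0, "z": 0, "ax": 0, "ay": 0, "az": 0}

```text
time_s: 4.2
tool_pos: [0.4882, -0.2525, 0.0516]
tool_rot: [180.0, -0.1, 4.7]
force: [-0.5, 0.5, 0.7]
grip_width: 0.0351
grasp_force: 0.0
```

```bash
python3 - <<'E'
from h import *; from cell import env
rows(env,[[.487,-.2511,.010,4.8]],per=2)
print(env.get_obs()['tool_pos'],env.get_obs()['grip_width'])
E
```

```text
--
{"x":-0.04,"y":-0.05,"z":1.39,"ay":-0.04,"az":-0.04}
{"x":-0.04,"y":-0.05,"z":1.39,"ay":-0.04,"az":-0.04}
{"x":-0.04,"y":-0.05,"z":1.39,"ay":-0.04,"az":-0.04}
3 rows
[ 0.48819814 -0.25253454  0.05156565] 0.035122321645380636
```

Call:
jog_arm:
  motion:
    - {"x": 0, "y": -0.1, "z": 1.4, "ax": 0, "ay": 0, "az": 0}
    - {"x": 0, "y": 0, "z": 1.4, "ax": 0, "ay": 0, "az": 0}
    - {"x": -0.1, "y": 0, "z": 1.3, "ax": 0, "ay": 0, "az": 0}
    - {"x": 0, "y": 0, "z": 0, "ax": 0, "ay": 0, "az": 0}
    - {"x": 0, "y": 0, "z": 0, "ax": 0, "ay": 0, "az": 0}

```text
time_s: 4.7
tool_pos: [0.4856, -0.2516, 0.0086]
tool_rot: [-180.0, 0.1, 4.6]
force: [0.2, -0.4, -0.1]
grip_width: 0.0349
grasp_force: 0.0
```

Call:
jog_arm:
  motion:
    - {"x": 0, "y": 0, "z": 0, "ax": 0, "ay": 0, "az": 0}
    - {"x": 0, "y": 0, "z": 0, "ax": 0, "ay": 0, "az": 0}
    - {"x": 0, "y": 0, "z": 0, "ax": 0, "ay": 0, "az": 0}
    - {"x": 0, "y": 0, "z": 0, "ax": 0, "ay": 0, "az": 0}
    - {"x": 0, "y": 0, "z": 0, "ax": 0, "ay": 0, "az": 0}
  claw: -1
  squeeze: 15

```text
time_s: 5.2
tool_pos: [0.4865, -0.2504, 0.0096]
tool_rot: [-179.9, -0.0, 4.7]
force: [0.7, 3.6, 1.9]
grip_width: 0.0177
grasp_force: 15.0
```

Call:
jog_arm:
  motion:
    - {"x": 0, "y": 0, "z": -0.3, "ax": 0, "ay": 0, "az": 0}
    - {"x": 0, "y": 0, "z": -0.4, "ax": 0, "ay": 0, "az": 0}
    - {"x": 0.1, "y": 0, "z": -0.4, "ax": 0, "ay": 0, "az": 0}
    - {"x": 0.1, "y": 0, "z": -0.4, "ax": 0, "ay": 0, "az": 0}
    - {"x": 0.1, "y": 0, "z": -0.4, "ax": 0, "ay": 0, "az": 0}

```text
time_s: 5.7
tool_pos: [0.4894, -0.2505, 0.0292]
tool_rot: [-179.9, 0.0, 4.7]
force: [1.2, 5.2, 3.5]
grip_width: 0.0173
grasp_force: 15.0
```

Call:
jog_arm:
  motion:
    - {"x": 0.1, "y": 0, "z": -0.4, "ax": 0, "ay": 0, "az": 0}
    - {"x": 0.2, "y": 0, "z": -0.4, "ax": 0, "ay": 0, "az": 0}
    - {"x": 0.2, "y": 0, "z": -0.5, "ax": 0, "ay": 0, "az": 0}
    - {"x": 0.3, "y": 0, "z": -0.4, "ax": 0, "ay": 0, "az": 0}
    - {"x": 0, "y": 0, "z": 0, "ax": 0, "ay": 0, "az": 0}

```text
time_s: 6.2
tool_pos: [0.4997, -0.2498, 0.0477]
tool_rot: [-180.0, -0.2, 4.7]
force: [1.8, 6.0, 6.1]
grip_width: 0.0174
grasp_force: 15.0
```

Call:
jog_arm:
  motion:
    - {"x": 0, "y": 0, "z": 0, "ax": 0, "ay": 0, "az": 0}
    - {"x": 0, "y": 0, "z": 0, "ax": 0, "ay": 0, "az": 0}
    - {"x": 0, "y": 0, "z": 0, "ax": 0, "ay": 0, "az": 0}
    - {"x": 0, "y": 0, "z": 0, "ax": 0, "ay": 0, "az": 0}
    - {"x": 0, "y": 0, "z": 0, "ax": 0, "ay": 0, "az": 0}
  claw: -0.2

```text
time_s: 6.7
tool_pos: [0.4968, -0.2514, 0.0454]
tool_rot: [180.0, 0.0, 4.6]
force: [-0.3, 0.3, -1.4]
grip_width: 0.0343
grasp_force: 0.0
```

Call:
jog_arm:
  motion:
    - {"x": -3, "y": 0, "z": 0, "ax": 0, "ay": 0, "az": 0}
    - {"x": -4, "y": 0, "z": 0, "ax": 0, "ay": 0, "az": 0}
    - {"x": 0, "y": 0, "z": -4, "ax": 0, "ay": 0, "az": 0}
    - {"x": 0, "y": 0, "z": -5, "ax": 0, "ay": 0, "az": 0}
    - {"x": 0, "y": 0, "z": -5, "ax": 0, "ay": 0, "az": 0}
  claw: 1

```text
time_s: 7.2
tool_pos: [0.4261, -0.2565, 0.1865]
tool_rot: [-180.0, 0.1, 4.6]
force: [2.1, -0.4, 0.1]
grip_width: 0.0665
grasp_force: 0.0
```

Call:
jog_arm:
  motion:
    - {"x": 3, "y": 0, "z": -2, "ax": 0, "ay": 0, "az": 0}
    - {"x": 3.5, "y": 0, "z": -1, "ax": 0, "ay": 0, "az": 0}
    - {"x": 0.5, "y": 0, "z": 0, "ax": 0, "ay": 0, "az": 0}
    - {"x": 0, "y": 0, "z": 0, "ax": 0, "ay": 0, "az": 0}
    - {"x": 0, "y": 0, "z": 0, "ax": 0, "ay": 0, "az": 0}

```text
time_s: 7.7
tool_pos: [0.4957, -0.2512, 0.2146]
tool_rot: [-180.0, 0.1, 4.6]
force: [-0.1, 0.9, 0.8]
grip_width: 0.0869
grasp_force: 0.0
```

```bash
python3 - <<'E'
from h import *; from cell import env
import cv2,pickle
P=env.camera_params('wrist');im=env.read_camera('wrist');cv2.imwrite('pics/w3.png',im[:,:,::-1]);pickle.dump(P,open('w3.pkl','wb'))
o=env.get_obs();print(o['time_s'],o['tool_pos'],o['tool_rot'],o['force'])
cv2.imwrite('pics/w3c.png',cv2.resize(im[0:300,130:530],None,fx=2,fy=2,interpolation=cv2.INTER_CUBIC)[:,:,::-1])
E
```

```text
7.75 [ 0.49555781 -0.25128811  0.21465586] [-1.79969869e+02  1.04941093e-01  4.55974415e+00] [-0.21189777 -0.7040303  -0.44833447]
```

View pics/w3c.png

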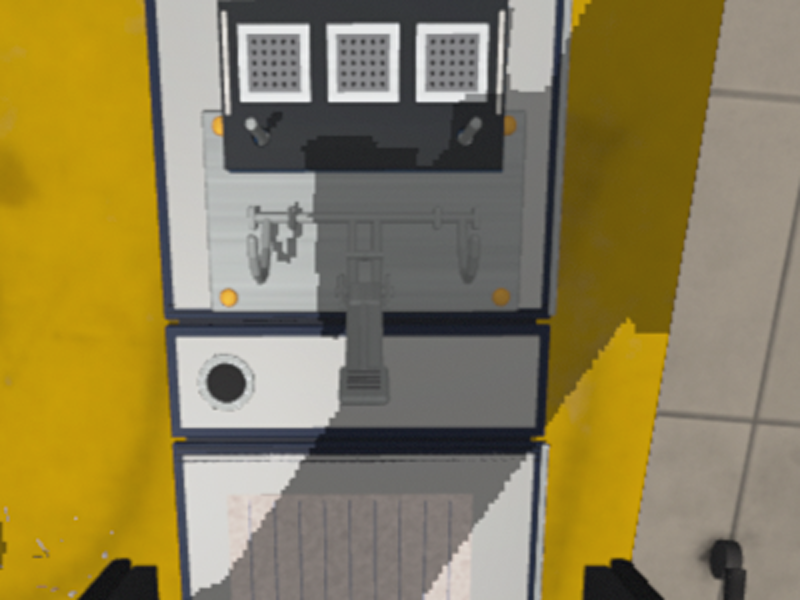

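The lever stands up (plate at crop pixel (364,385)) and the rings are open. Post tops are at (251,125) and (474,125), and the filed card's near edge runs (225,171)-(503,172).

```bash
python3 - <<'E'
from h import *; from cell import env
import pickle
np.set_printoptions(precision=4,suppress=True)
P=pickle.load(open('w3.pkl','rb'))
u=lambda a:(np.array(a,float)+.5)/2-.5+[130,0]
pts=[[x,y,.004] for x,y in [(-.074,.084),(-.074,-.084),(-.076,.084),(-.076,-.084),(-.126,-.084),(-.126,.084),(-.128,.084),(-.128,-.084)]]
px=u([[164,316],[551,317],[167,323],[549,324],[546,434],[172,434],[173,442],[550,443]])
s,e=fit(P,pts,px,FILE);print('file',s,np.degrees(s[2]));print(e.round(1).tolist())
for n,q,z in [('pL',(251,125),.052),('pR',(474,125),.052),('baseL',(262,140),.021),('baseR',(466,140),.021),('fcBL',(225,171),.021),('fcBR',(503,172),.021),('plate',(364,370),.073)]:
    w=unproj(P,*u(q),z);print(n,w,tolocal(s,w)*1e3)
rows(env,[[.49,-.05,.24,40],[.478,.165,.10,87.9]])
E
```

```text
file [ 0.6147 -0.2378  0.0795] 4.552375867827219
[[0.6, 1.0], [0.4, 0.5], [-0.8, -0.2], [1.3, -0.7], [-0.2, 0.8], [0.2, 0.7], [-0.2, -1.1], [-2.3, -1.6]]
pL [ 0.6087 -0.2005  0.052 ] [-3.0807 37.6337]
pR [ 0.615  -0.2801  0.052 ] [ -3.0757 -42.2637]
baseL [ 0.6077 -0.2006  0.021 ] [-4.0339 37.5696]
baseR [ 0.6141 -0.2808  0.021 ] [ -4.0285 -42.8091]
fcBL [ 0.5951 -0.1865  0.021 ] [-15.5421  52.6501]
fcBR [ 0.6035 -0.2967  0.021 ] [-15.9084 -57.8613]
plate [ 0.5271 -0.2476  0.073 ] [-88.1369  -2.8579]
--
{"x":0.17,"y":-3.35,"z":-0.42,"ay":0.02,"az":-5.91}
{"x":0.52,"y":-3.32,"z":-0.42,"ay":0.02,"az":-5.91}
{"x":0.86,"y":-3.25,"z":-0.42,"ay":0.02,"az":-5.91}
{"x":1.19,"y":-3.14,"z":-0.42,"ay":0.02,"az":-5.91}
{"x":1.5,"y":-3,"z":-0.42,"ay":0.02,"az":-5.91}
--
{"x":1.8,"y":-2.83,"z":-0.42,"ay":0.02,"az":-5.91}
{"x":1.84,"y":-2.46,"z":2,"az":-6.84}
{"x":2.12,"y":-2.23,"z":2,"az":-6.84}
{"x":2.37,"y":-1.96,"z":2,"az":-6.84}
{"x":2.59,"y":-1.66,"z":2,"az":-6.84}
--
{"x":2.77,"y":-1.34,"z":2,"az":-6.84}
{"x":2.91,"y":-1,"z":2,"az":-6.84}
{"x":3.01,"y":-0.65,"z":2,"az":-6.84}
13 rows
```

Call:
jog_arm:
  motion:
    - {"x": 0.17, "y": -3.35, "z": -0.4, "ax": 0, "ay": 0, "az": -5.9}
    - {"x": 0.5, "y": -3.3, "z": -0.4, "ax": 0, "ay": 0, "az": -5.9}
    - {"x": 0.86, "y": -3.25, "z": -0.4, "ax": 0, "ay": 0, "az": -5.9}
    - {"x": 1.2, "y": -3.14, "z": -0.4, "ax": 0, "ay": 0, "az": -5.9}
    - {"x": 1.5, "y": -3.0, "z": -0.4, "ax": 0, "ay": 0, "az": -5.9}

```text
time_s: 8.25
tool_pos: [0.4909, -0.0825, 0.2353]
tool_rot: [-180.0, -0.0, 34.3]
force: [0.6, 0.7, 0.3]
grip_width: 0.0871
grasp_force: 0.0
```

Call:
jog_arm:
  motion:
    - {"x": 1.8, "y": -2.83, "z": -0.4, "ax": 0, "ay": 0, "az": -5.9}
    - {"x": 1.84, "y": -2.46, "z": 2, "ax": 0, "ay": 0, "az": -6.85}
    - {"x": 2.1, "y": -2.2, "z": 2, "ax": 0, "ay": 0, "az": -6.85}
    - {"x": 2.4, "y": -2.0, "z": 2, "ax": 0, "ay": 0, "az": -6.85}
    - {"x": 2.6, "y": -1.7, "z": 2, "ax": 0, "ay": 0, "az": -6.85}

```text
time_s: 8.75
tool_pos: [0.4827, 0.0739, 0.1586]
tool_rot: [-180.0, -0.0, 67.7]
force: [-0.0, -0.5, -0.0]
grip_width: 0.087
grasp_force: 0.0
```

Call:
jog_arm:
  motion:
    - {"x": 2.8, "y": -1.3, "z": 2, "ax": 0, "ay": 0, "az": -6.85}
    - {"x": 2.9, "y": -1.0, "z": 2, "ax": 0, "ay": 0, "az": -6.85}
    - {"x": 3.0, "y": -0.65, "z": 2, "ax": 0, "ay": 0, "az": -6.85}
    - {"x": 0, "y": 0, "z": 0, "ax": 0, "ay": 0, "az": 0}
    - {"x": 0, "y": 0, "z": 0, "ax": 0, "ay": 0, "az": 0}

```text
time_s: 9.25
tool_pos: [0.478, 0.165, 0.0988]
tool_rot: [-179.9, 0.1, 88.0]
force: [0.0, 0.4, -0.5]
grip_width: 0.087
grasp_force: 0.0
```

```bash
python3 - <<'E'
from h import *; from cell import env
import cv2,pickle
o=env.get_obs();print(o['time_s'],o['tool_pos'],o['tool_rot'],o['force'])
rows(env,[[.4784,.1652,.03,87.9],[.4784,.1652,.0015,87.9]],per=2)
E
```

```text
9.25 [0.47795098 0.1650345  0.09882266] [-1.79920526e+02  8.23584490e-02  8.79881899e+01] [ 0.02755829  0.4007621  -0.54279387]
--
{"z":1.72,"ax":-0.02,"ay":0.02,"az":0.02}
{"z":1.72,"ax":-0.02,"ay":0.02,"az":0.02}
{"z":1.72,"ax":-0.02,"ay":0.02,"az":0.02}
{"z":1.72,"ax":-0.02,"ay":0.02,"az":0.02}
{"z":1.42}
--
{"z":1.43}
6 rows
```

Call:
jog_arm:
  motion:
    - {"x": 0, "y": 0, "z": 2.5, "ax": 0, "ay": 0, "az": 0}
    - {"x": 0, "y": 0, "z": 2.5, "ax": 0, "ay": 0, "az": 0}
    - {"x": 0, "y": 0, "z": 2.0, "ax": 0, "ay": 0, "az": 0}
    - {"x": 0, "y": 0, "z": 1.5, "ax": 0, "ay": 0, "az": 0}
    - {"x": 0, "y": 0, "z": 0, "ax": 0, "ay": 0, "az": 0}

```text
time_s: 9.75
tool_pos: [0.4779, 0.1633, 0.0135]
tool_rot: [-179.9, 0.1, 87.8]
force: [0.2, -0.2, 0.2]
grip_width: 0.0874
grasp_force: 0.0
```

Call:
jog_arm:
  motion:
    - {"x": 0, "y": 0, "z": 0.5, "ax": 0, "ay": 0, "az": 0}
    - {"x": 0, "y": 0, "z": 0.4, "ax": 0, "ay": 0, "az": 0}
    - {"x": 0, "y": 0, "z": 0.2, "ax": 0, "ay": 0, "az": 0}
    - {"x": 0, "y": 0, "z": 0, "ax": 0, "ay": 0, "az": 0}
    - {"x": 0, "y": 0, "z": 0, "ax": 0, "ay": 0, "az": 0}

```text
time_s: 10.25
tool_pos: [0.4792, 0.166, 0.0038]
tool_rot: [180.0, -0.0, 88.0]
force: [0.1, -0.6, -0.2]
grip_width: 0.0869
grasp_force: 0.0
```

Call:
jog_arm:
  motion:
    - {"x": 0, "y": 0, "z": 0.2, "ax": 0, "ay": 0, "az": 0}
    - {"x": 0, "y": 0, "z": 0, "ax": 0, "ay": 0, "az": 0}
    - {"x": 0, "y": 0, "z": 0, "ax": 0, "ay": 0, "az": 0}
    - {"x": 0, "y": 0, "z": 0, "ax": 0, "ay": 0, "az": 0}
    - {"x": 0, "y": 0, "z": 0, "ax": 0, "ay": 0, "az": 0}

```text
time_s: 10.75
tool_pos: [0.479, 0.1659, 0.0015]
tool_rot: [180.0, -0.0, 88.0]
force: [0.3, -0.1, 0.5]
grip_width: 0.0868
grasp_force: 0.0
```

Call:
jog_arm:
  motion:
    - {"x": 0, "y": 0, "z": 0, "ax": 0, "ay": 0, "az": 0}
    - {"x": 0, "y": 0, "z": 0, "ax": 0, "ay": 0, "az": 0}
    - {"x": 0, "y": 0, "z": 0, "ax": 0, "ay": 0, "az": 0}
    - {"x": 0, "y": 0, "z": 0, "ax": 0, "ay": 0, "az": 0}
    - {"x": 0, "y": 0, "z": 0, "ax": 0, "ay": 0, "az": 0}
  claw: -1
  squeeze: 20

```text
time_s: 11.25
tool_pos: [0.4789, 0.1659, 0.0015]
tool_rot: [-180.0, -0.0, 88.0]
force: [0.4, 0.1, -0.4]
grip_width: 0.0594
grasp_force: 20.0
```

Call:
jog_arm:
  motion:
    - {"x": 0, "y": 0, "z": 0, "ax": 0, "ay": 0, "az": 0}
    - {"x": 0, "y": 0, "z": -2, "ax": 0, "ay": 0, "az": 0}
    - {"x": 0, "y": 0, "z": -4, "ax": 0, "ay": 0, "az": 0}
    - {"x": 0, "y": 0, "z": -4, "ax": 0, "ay": 0, "az": 0}
    - {"x": 0, "y": 0, "z": -2, "ax": 0, "ay": 0, "az": 0}

```text
time_s: 11.75
tool_pos: [0.4806, 0.1664, 0.1249]
tool_rot: [179.8, -0.1, 88.0]
force: [0.9, 1.1, -0.4]
grip_width: 0.0595
grasp_force: 20.0
```

```bash
python3 - <<'E'
from h import *; from cell import env
import cv2,pickle
o=env.get_obs();P=env.camera_params('wrist');im=env.read_camera('wrist');cv2.imwrite('pics/w4.png',im[:,:,::-1]);pickle.dump((P,o),open('w4.pkl','wb'))
print(o['time_s'],o['tool_pos'],o['tool_rot'],o['force'],o['grip_width'])
cv2.imwrite('pics/w4c.png',cv2.resize(im[100:400,120:520],None,fx=2,fy=2,interpolation=cv2.INTER_CUBIC)[:,:,::-1])
rows(env,[[.52,-.08,.24,92],[.6294,-.2391,.24,94.55]])
E
```

```text
11.75 [0.48059338 0.166374   0.12487188] [ 1.79760284e+02 -1.44701155e-01  8.79935041e+01] [ 0.86729274  1.1352501  -0.39126639] 0.05946171304218981
--
{"x":-3.5,"y":0.68,"z":-1.62,"ax":0.06,"ay":-0.04,"az":-0.57}
{"x":-3.51,"y":0.64,"z":-1.62,"ax":0.06,"ay":-0.04,"az":-0.57}
{"x":-3.51,"y":0.61,"z":-1.62,"ax":0.06,"ay":-0.04,"az":-0.57}
{"x":-3.52,"y":0.57,"z":-1.62,"ax":0.06,"ay":-0.04,"az":-0.57}
{"x":-3.53,"y":0.53,"z":-1.62,"ax":0.06,"ay":-0.04,"az":-0.57}
--
{"x":-3.53,"y":0.49,"z":-1.62,"ax":0.06,"ay":-0.04,"az":-0.57}
{"x":-3.54,"y":0.46,"z":-1.61,"ax":0.06,"ay":-0.04,"az":-0.57}
{"x":-3.26,"y":2.08,"az":-0.51}
{"x":-3.27,"y":2.05,"az":-0.51}
{"x":-3.29,"y":2.02,"az":-0.51}
--
{"x":-3.31,"y":1.99,"az":-0.51}
{"x":-3.33,"y":1.96,"az":-0.51}
12 rows
```

View pics/w4c.png

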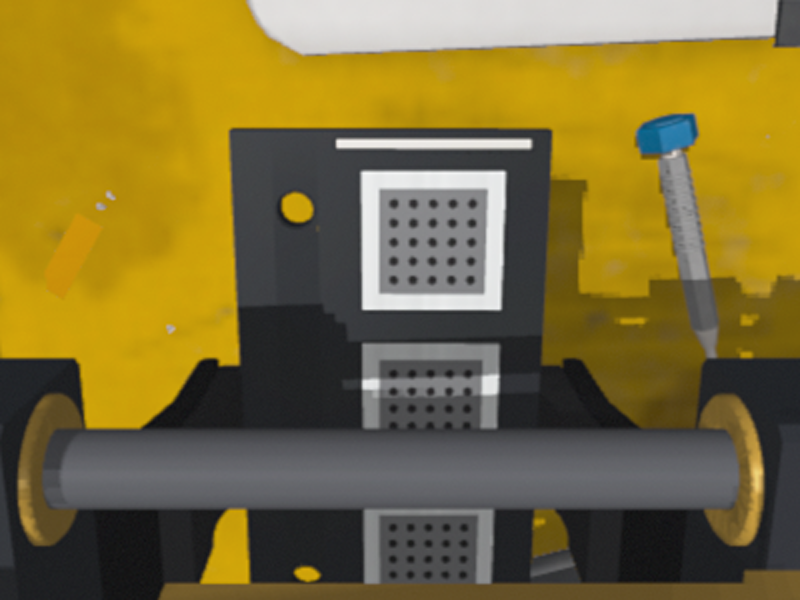

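The card is held level. One hole is at crop pixel (297,208), the other shows at (307,574) below the bar, and the far corners are at (231,129) and (551,129).

```bash
python3 - <<'E'
from h import *
import pickle
np.set_printoptions(precision=2,suppress=True)
P,o=pickle.load(open('w4.pkl','rb'))
M=np.array([[-0.0004,.9675,.2528],[1,.0005,-.0002],[-.0003,.2528,-.9675]]);t=np.array([.0683,-.0012,-.1635])
E=np.eye(4);E[:3,:3]=M.T;E[:3,3]=-M.T@t;Q=dict(P,extrinsics=E)
u=lambda a:(np.array(a,float)+.5)/2-.5+[120,100]
for n,q in [('hole1',(296.5,208.5)),('hole2',(307,574)),('cTL',(231,129)),('cTR',(551,129)),('edgeL near',(240,300)),('edgeR near',(543,330))]:
    print(n,1e3*unproj(Q,*u(q),-.0035))
E
```

```text
hole1 [ 41.6  -19.07  -3.5 ]
hole2 [-37.61 -19.07  -3.5 ]
cTL [ 56.58 -30.86  -3.5 ]
cTR [56.55 28.82 -3.5 ]
edgeL near [ 23.46 -30.68  -3.5 ]
edgeR near [17.26 29.1  -3.5 ]
```

```bash
python3 - <<'E'
from h import *; from cell import env
rows(env,[[.51,-.08,.22,92],[.6335,-.2913,.18,94.55],[.6335,-.2913,.078,94.55]],per=4.5)
E
```

```text
--
{"x":-4.09,"y":0.62,"z":-1.56,"ax":0.07,"ay":-0.04,"az":-0.67}
{"x":-4.1,"y":0.57,"z":-1.56,"ax":0.07,"ay":-0.04,"az":-0.67}
{"x":-4.11,"y":0.52,"z":-1.56,"ax":0.07,"ay":-0.04,"az":-0.67}
{"x":-4.11,"y":0.47,"z":-1.56,"ax":0.07,"ay":-0.04,"az":-0.67}
{"x":-4.12,"y":0.42,"z":-1.55,"ax":0.07,"ay":-0.04,"az":-0.67}
--
{"x":-4.13,"y":0.37,"z":-1.55,"ax":0.07,"ay":-0.04,"az":-0.67}
{"x":-3.59,"y":1.93,"z":0.67,"az":-0.43}
{"x":-3.61,"y":1.91,"z":0.67,"az":-0.43}
{"x":-3.62,"y":1.88,"z":0.67,"az":-0.43}
{"x":-3.63,"y":1.85,"z":0.67,"az":-0.43}
--
{"x":-3.65,"y":1.83,"z":0.67,"az":-0.43}
{"x":-3.66,"y":1.8,"z":0.67,"az":-0.43}
{"z":3.4}
{"z":3.4}
{"z":3.4}
15 rows
```

Call:
jog_arm:
  motion:
    - {"x": -4.1, "y": 0.6, "z": -1.5, "ax": 0, "ay": 0, "az": -0.6}
    - {"x": -4.1, "y": 0.6, "z": -1.5, "ax": 0, "ay": 0, "az": -0.7}
    - {"x": -4.1, "y": 0.5, "z": -1.5, "ax": 0, "ay": 0, "az": -0.7}
    - {"x": -4.1, "y": 0.5, "z": -1.5, "ax": 0, "ay": 0, "az": -0.7}
    - {"x": -4.1, "y": 0.4, "z": -1.5, "ax": 0, "ay": 0, "az": -0.7}

```text
time_s: 12.3
tool_pos: [0.5022, -0.0411, 0.1966]
tool_rot: [-180.0, -0.0, 91.4]
force: [0.3, -0.2, -1.9]
grip_width: 0.0593
grasp_force: 20.0
```

Call:
jog_arm:
  motion:
    - {"x": -4.1, "y": 0.4, "z": -1.5, "ax": 0, "ay": 0, "az": -0.7}
    - {"x": -3.6, "y": 1.9, "z": 0.6, "ax": 0, "ay": 0, "az": -0.4}
    - {"x": -3.6, "y": 1.9, "z": 0.6, "ax": 0, "ay": 0, "az": -0.4}
    - {"x": -3.6, "y": 1.9, "z": 0.6, "ax": 0, "ay": 0, "az": -0.4}
    - {"x": -3.6, "y": 1.9, "z": 0.6, "ax": 0, "ay": 0, "az": -0.4}

```text
time_s: 12.8
tool_pos: [0.5909, -0.2217, 0.1865]
tool_rot: [-180.0, -0.0, 93.8]
force: [0.2, 0.3, 0.0]
grip_width: 0.0596
grasp_force: 20.0
```

Call:
jog_arm:
  motion:
    - {"x": -3.6, "y": 1.8, "z": 0.6, "ax": 0, "ay": 0, "az": -0.4}
    - {"x": -3.6, "y": 1.8, "z": 0.6, "ax": 0, "ay": 0, "az": -0.4}
    - {"x": 0, "y": 0, "z": 3, "ax": 0, "ay": 0, "az": 0}
    - {"x": 0, "y": 0, "z": 0, "ax": 0, "ay": 0, "az": 0}
    - {"x": 0, "y": 0, "z": 0, "ax": 0, "ay": 0, "az": 0}

```text
time_s: 13.3
tool_pos: [0.6305, -0.2888, 0.1443]
tool_rot: [-179.9, -0.1, 94.5]
force: [-0.4, 0.4, 0.3]
grip_width: 0.0595
grasp_force: 20.0
```

```bash
python3 - <<'E'
from h import *; from cell import env
o=env.get_obs();print(o['time_s'],o['tool_pos'],o['tool_rot'],o['force'],o['grip_width'])
rows(env,[[.6335,-.2913,.078,94.55]],per=4.5)
E
```

```text
13.3 [ 0.63052627 -0.28878758  0.14434454] [-1.79867201e+02 -1.01766802e-01  9.45455536e+01] [-0.44710798  0.37536511  0.27663981] 0.059478358522486154
--
{"x":-0.14,"y":0.15,"z":3.32,"ax":-0.07,"ay":-0.05}
{"x":-0.14,"y":0.14,"z":3.32,"ax":-0.07,"ay":-0.05}
2 rows
```

Call:
jog_arm:
  motion:
    - {"x": 0, "y": 0.1, "z": 2, "ax": 0, "ay": 0, "az": 0}
    - {"x": 0, "y": 0.1, "z": 2, "ax": 0, "ay": 0, "az": 0}
    - {"x": 0, "y": 0.1, "z": 2, "ax": 0, "ay": 0, "az": 0}
    - {"x": 0, "y": 0, "z": 0.6, "ax": 0, "ay": 0, "az": 0}
    - {"x": 0, "y": 0, "z": 0, "ax": 0, "ay": 0, "az": 0}

```text
time_s: 13.8
tool_pos: [0.6343, -0.2885, 0.0799]
tool_rot: [180.0, -0.0, 94.6]
force: [-0.5, 1.0, -1.2]
grip_width: 0.0598
grasp_force: 20.0
```

Call:
jog_arm:
  motion:
    - {"x": 0, "y": 0, "z": 0, "ax": 0, "ay": 0, "az": 0}
    - {"x": 0, "y": 0, "z": 0, "ax": 0, "ay": 0, "az": 0}
    - {"x": 0, "y": 0, "z": 0, "ax": 0, "ay": 0, "az": 0}
    - {"x": 0, "y": 0, "z": 0, "ax": 0, "ay": 0, "az": 0}
    - {"x": 0, "y": 0, "z": 0, "ax": 0, "ay": 0, "az": 0}

```text
time_s: 14.3
tool_pos: [0.6342, -0.2898, 0.0798]
tool_rot: [180.0, 0.0, 94.5]
force: [-0.1, -0.2, -0.2]
grip_width: 0.0599
grasp_force: 20.0
```

```bash
python3 - <<'E'
from h import *; from cell import env
import cv2
for i in range(4):
    o=env.get_obs();print(o['time_s'],o['tool_pos'],o['tool_rot'],o['force']);im=env.read_camera('wrist')
cv2.imwrite('pics/w5.png',im[:,:,::-1])
cv2.imwrite('pics/w5c.png',cv2.resize(im[0:240,160:480],None,fx=2.5,fy=2.5,interpolation=cv2.INTER_CUBIC)[:,:,::-1])
E
```

```text
14.3 [ 0.63418889 -0.28983714  0.07975973] [1.79974287e+02 5.14625379e-03 9.45065130e+01] [-0.05877252 -0.1528397  -0.15607122]
14.35 [ 0.63413398 -0.28979726  0.07962381] [ 1.79985895e+02 -9.79864159e-05  9.45059095e+01] [-0.06646692 -0.37273897 -1.3111402 ]
14.4 [ 0.63410842 -0.28976083  0.07953474] [ 1.79990821e+02 -4.21119436e-03  9.45062145e+01] [ 0.25155296 -0.35573732 -0.4092361 ]
14.45 [ 0.63409089 -0.28976511  0.07947405] [ 1.79996852e+02 -1.83059761e-03  9.45095712e+01] [ 0.75506223 -0.29530895 -0.45679743]
```

View pics/w5c.png

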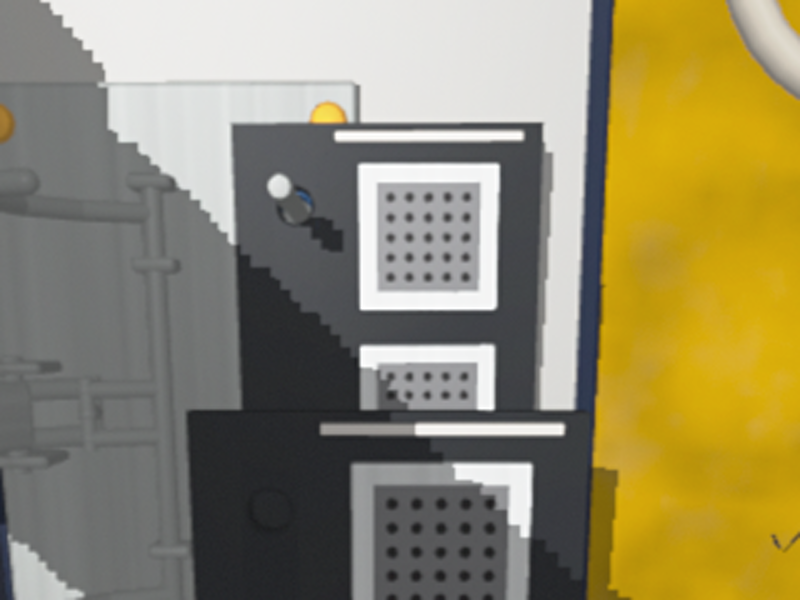

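The left post's top is at crop pixel (279,186), and the held card's hole is at (270,509). The held card's far corners are at (188,411) and (592,411).

```bash
python3 - <<'E'
from h import *
import pickle
np.set_printoptions(precision=2,suppress=True)
P,o=pickle.load(open('w4.pkl','rb'))
M=np.array([[-0.0004,.9675,.2528],[1,.0005,-.0002],[-.0003,.2528,-.9675]]);t=np.array([.0683,-.0012,-.1635])
E=np.eye(4);E[:3,:3]=M.T;E[:3,3]=-M.T@t;Q=dict(P,extrinsics=E)
u=lambda a:(np.array(a,float)+.5)/2.5-.5+[160,0]
for n,q,z in [('hole',(270,509),-.0035),('cTL',(188,411),-.0035),('cTR',(592,411),-.0035),('post52',(279,186),.0275),('post50',(279,186),.0295),('base',(297,207),.0585),('fcTL',(233,124),.0585),('fcTR',(543,123),.0585),('fcmL',(241,330),.0585)]:
    print(n,1e3*unproj(Q,*u(q),z))
E
```

```text
hole [ 41.87 -19.18  -3.5 ]
cTL [ 56.63 -30.99  -3.5 ]
cTR [56.61 29.28 -3.5 ]
post52 [ 91.88 -19.56  27.5 ]
post50 [ 92.13 -19.75  29.5 ]
base [ 91.83 -19.09  58.5 ]
fcTL [106.97 -31.16  58.5 ]
fcTR [107.13  28.93  58.5 ]
fcmL [ 68.33 -30.99  58.5 ]
```

Call:
jog_arm:
  motion:
    - {"x": 2, "y": 0, "z": 0, "ax": 0, "ay": 0, "az": 0}
    - {"x": 2, "y": 0, "z": 0, "ax": 0, "ay": 0, "az": 0}
    - {"x": 1, "y": -0.02, "z": 0.5, "ax": 0, "ay": 0, "az": 0}
    - {"x": 0, "y": 0, "z": 1, "ax": 0, "ay": 0, "az": 0}
    - {"x": 0, "y": 0, "z": 0.9, "ax": 0, "ay": 0, "az": 0}

```text
time_s: 15.0
tool_pos: [0.6297, -0.2405, 0.0545]
tool_rot: [-180.0, 0.0, 94.5]
force: [-0.0, -0.9, -0.8]
grip_width: 0.0597
grasp_force: 20.0
```

Call:
jog_arm:
  motion:
    - {"x": 0, "y": 0, "z": 0, "ax": 0, "ay": 0, "az": 0}
    - {"x": 0, "y": 0, "z": 0, "ax": 0, "ay": 0, "az": 0}
    - {"x": 0, "y": 0, "z": 0, "ax": 0, "ay": 0, "az": 0}
    - {"x": 0, "y": 0, "z": 0, "ax": 0, "ay": 0, "az": 0}
    - {"x": 0, "y": 0, "z": 0, "ax": 0, "ay": 0, "az": 0}

```text
time_s: 15.5
tool_pos: [0.63, -0.2403, 0.0558]
tool_rot: [180.0, 0.0, 94.5]
force: [-0.0, -0.3, -0.4]
grip_width: 0.0592
grasp_force: 20.0
```

```bash
python3 - <<'E'
from h import *; from cell import env
for i in range(3):
    o=env.get_obs();print(o['time_s'],o['tool_pos'],o['tool_rot'],o['force']);im=env.read_camera('wrist')
# target = hover pose + 50.1mm tool x -0.2 y
h=np.array([.63409,-.28977]);y=np.radians(94.51);tx=np.array([np.cos(y),np.sin(y)]);ty=np.array([np.sin(y),-np.cos(y)])
d=h+.0501*tx-.0002*ty-o['tool_pos'][:2];print('err mm tool x,y',1e3*d@tx,1e3*d@ty)
E
```

```text
15.5 [ 0.63000425 -0.24034693  0.05576797] [1.79976165e+02 1.47207548e-02 9.44846554e+01] [-0.00127502 -0.31007133 -0.36803802]
15.55 [ 0.63000441 -0.24021297  0.05572151] [1.79980569e+02 1.00877191e-02 9.44949068e+01] [ 0.2663446  -0.03807648 -1.4782403 ]
15.6 [ 0.63000601 -0.24003496  0.05567718] [1.79982691e+02 1.48266682e-03 9.45044056e+01] [0.32578082 0.0425027  0.07454564]
err mm tool x,y 0.1978195696087092 -0.03947157402581805
```

Lateral error is under 0.2 mm, so I'll feel the way down over the post tops.

Call:
jog_arm:
  motion:
    - {"x": 0, "y": 0, "z": 0.1, "ax": 0, "ay": 0, "az": 0}
    - {"x": 0, "y": 0, "z": 0.1, "ax": 0, "ay": 0, "az": 0}
    - {"x": 0, "y": 0, "z": 0.1, "ax": 0, "ay": 0, "az": 0}
    - {"x": 0, "y": 0, "z": 0.1, "ax": 0, "ay": 0, "az": 0}
    - {"x": 0, "y": 0, "z": 0.1, "ax": 0, "ay": 0, "az": 0}

```text
time_s: 16.15
tool_pos: [0.6299, -0.2398, 0.0503]
tool_rot: [-180.0, -0.0, 94.5]
force: [-0.1, -1.5, -0.5]
grip_width: 0.0596
grasp_force: 20.0
```

Call:
jog_arm:
  motion:
    - {"x": 0, "y": 0, "z": 0.1, "ax": 0, "ay": 0, "az": 0}
    - {"x": 0, "y": 0, "z": 0.1, "ax": 0, "ay": 0, "az": 0}
    - {"x": 0, "y": 0, "z": 0, "ax": 0, "ay": 0, "az": 0}
    - {"x": 0, "y": 0, "z": 0, "ax": 0, "ay": 0, "az": 0}
    - {"x": 0, "y": 0, "z": 0, "ax": 0, "ay": 0, "az": 0}

```text
time_s: 16.65
tool_pos: [0.63, -0.2399, 0.0485]
tool_rot: [180.0, -0.0, 94.5]
force: [0.6, 0.0, -0.6]
grip_width: 0.0597
grasp_force: 20.0
```

Call:
jog_arm:
  motion:
    - {"x": 0, "y": 0, "z": 0.1, "ax": 0, "ay": 0, "az": 0}
    - {"x": 0, "y": 0, "z": 0.1, "ax": 0, "ay": 0, "az": 0}
    - {"x": 0, "y": 0, "z": 0.1, "ax": 0, "ay": 0, "az": 0}
    - {"x": 0, "y": 0, "z": 0, "ax": 0, "ay": 0, "az": 0}
    - {"x": 0, "y": 0, "z": 0, "ax": 0, "ay": 0, "az": 0}

```text
time_s: 17.15
tool_pos: [0.6299, -0.2399, 0.0454]
tool_rot: [-180.0, -0.0, 94.5]
force: [0.6, 0.7, -1.0]
grip_width: 0.0591
grasp_force: 20.0
```

Call:
jog_arm:
  motion:
    - {"x": 0, "y": 0, "z": 0.3, "ax": 0, "ay": 0, "az": 0}
    - {"x": 0, "y": 0, "z": 0.3, "ax": 0, "ay": 0, "az": 0}
    - {"x": 0, "y": 0, "z": 0.3, "ax": 0, "ay": 0, "az": 0}
    - {"x": 0, "y": 0, "z": 0, "ax": 0, "ay": 0, "az": 0}
    - {"x": 0, "y": 0, "z": 0, "ax": 0, "ay": 0, "az": 0}

```text
time_s: 17.65
tool_pos: [0.6299, -0.2399, 0.0363]
tool_rot: [-180.0, -0.0, 94.5]
force: [-0.2, 0.6, -0.2]
grip_width: 0.0591
grasp_force: 20.0
```

Call:
jog_arm:
  motion:
    - {"x": 0, "y": 0, "z": 0.3, "ax": 0, "ay": 0, "az": 0}
    - {"x": 0, "y": 0, "z": 0.3, "ax": 0, "ay": 0, "az": 0}
    - {"x": 0, "y": 0, "z": 0.3, "ax": 0, "ay": 0, "az": 0}
    - {"x": 0, "y": 0, "z": 0.2, "ax": 0, "ay": 0, "az": 0}
    - {"x": 0, "y": 0, "z": 0, "ax": 0, "ay": 0, "az": 0}

```text
time_s: 18.15
tool_pos: [0.6297, -0.2397, 0.025]
tool_rot: [-180.0, -0.0, 94.5]
force: [-0.8, 1.1, -0.8]
grip_width: 0.0595
grasp_force: 20.0
```

Call:
jog_arm:
  motion:
    - {"x": 0, "y": 0, "z": 0.1, "ax": 0, "ay": 0, "az": 0}
    - {"x": 0, "y": 0, "z": 0.1, "ax": 0, "ay": 0, "az": 0}
    - {"x": 0, "y": 0, "z": 0.1, "ax": 0, "ay": 0, "az": 0}
    - {"x": 0, "y": 0, "z": 0, "ax": 0, "ay": 0, "az": 0}
    - {"x": 0, "y": 0, "z": 0, "ax": 0, "ay": 0, "az": 0}

```text
time_s: 18.65
tool_pos: [0.6301, -0.24, 0.023]
tool_rot: [180.0, -0.0, 94.5]
force: [-1.2, 0.8, 3.4]
grip_width: 0.0594
grasp_force: 20.0
```

Call:
jog_arm:
  motion:
    - {"x": 0, "y": 0, "z": 0.1, "ax": 0, "ay": 0, "az": 0}
    - {"x": 0, "y": 0, "z": 0.05, "ax": 0, "ay": 0, "az": 0}
    - {"x": 0, "y": 0, "z": 0, "ax": 0, "ay": 0, "az": 0}
    - {"x": 0, "y": 0, "z": 0, "ax": 0, "ay": 0, "az": 0}
    - {"x": 0, "y": 0, "z": 0, "ax": 0, "ay": 0, "az": 0}

```text
time_s: 19.15
tool_pos: [0.6302, -0.24, 0.0222]
tool_rot: [180.0, -0.0, 94.5]
force: [-2.6, 1.4, 8.6]
grip_width: 0.0593
grasp_force: 20.0
```

Call:
jog_arm:
  motion:
    - {"x": 0, "y": 0, "z": 0, "ax": 0, "ay": 0, "az": 0}
    - {"x": 0, "y": 0, "z": 0, "ax": 0, "ay": 0, "az": 0}
    - {"x": 0, "y": 0, "z": 0, "ax": 0, "ay": 0, "az": 0}
    - {"x": 0, "y": 0, "z": 0, "ax": 0, "ay": 0, "az": 0}
    - {"x": 0, "y": 0, "z": 0, "ax": 0, "ay": 0, "az": 0}
  claw: 0.6

```text
time_s: 19.65
tool_pos: [0.6299, -0.2398, 0.0207]
tool_rot: [-180.0, -0.0, 94.5]
force: [-0.3, -0.7, -0.2]
grip_width: 0.0697
grasp_force: 0.0
```

Call:
jog_arm:
  motion:
    - {"x": 0, "y": 0, "z": -1, "ax": 0, "ay": 0, "az": 0}
    - {"x": 0, "y": 0, "z": -3, "ax": 0, "ay": 0, "az": 0}
    - {"x": 0, "y": 0, "z": -4, "ax": 0, "ay": 0, "az": 0}
    - {"x": 0, "y": 0, "z": -5, "ax": 0, "ay": 0, "az": 0}
    - {"x": 0, "y": 0, "z": -5, "ax": 0, "ay": 0, "az": 0}

```text
time_s: 20.15
tool_pos: [0.6295, -0.24, 0.2033]
tool_rot: [180.0, 0.0, 94.5]
force: [0.9, -0.7, 0.3]
grip_width: 0.0697
grasp_force: 0.0
```

```bash
python3 - <<'E'
from h import *; from cell import env
o=env.get_obs();print(o['time_s'],o['tool_pos'],o['tool_rot'],o['force'])
rows(env,[[.495,-.2505,.21,4.6]],per=4)
E
```

```text
20.15 [ 0.62950524 -0.23997557  0.20332515] [1.79998296e+02 5.14578213e-03 9.44868819e+01] [ 0.89213004 -0.66710258  0.30283644]
--
{"y":-1.12,"z":-0.06,"az":7.49}
{"x":-0.15,"y":-1.11,"z":-0.06,"az":7.49}
{"x":-0.29,"y":-1.09,"z":-0.06,"az":7.49}
{"x":-0.43,"y":-1.04,"z":-0.06,"az":7.49}
{"x":-0.56,"y":-0.97,"z":-0.06,"az":7.49}
--
{"x":-0.68,"y":-0.89,"z":-0.06,"az":7.49}
{"x":-0.79,"y":-0.8,"z":-0.06,"az":7.49}
{"x":-0.89,"y":-0.69,"z":-0.06,"az":7.49}
{"x":-0.97,"y":-0.56,"z":-0.06,"az":7.49}
{"x":-1.04,"y":-0.43,"z":-0.06,"az":7.49}
--
{"x":-1.09,"y":-0.29,"z":-0.06,"az":7.49}
{"x":-1.11,"y":-0.15,"z":-0.06,"az":7.49}
12 rows
```

Call:
jog_arm:
  motion:
    - {"x": 0, "y": -1.1, "z": 0, "ax": 0, "ay": 0, "az": 7.5}
    - {"x": -0.1, "y": -1.1, "z": 0, "ax": 0, "ay": 0, "az": 7.5}
    - {"x": -0.3, "y": -1.1, "z": 0, "ax": 0, "ay": 0, "az": 7.5}
    - {"x": -0.4, "y": -1.0, "z": 0, "ax": 0, "ay": 0, "az": 7.5}
    - {"x": -0.5, "y": -1.0, "z": 0, "ax": 0, "ay": 0, "az": 7.5}
  claw: -1

```text
time_s: 20.65
tool_pos: [0.5743, -0.2433, 0.2018]
tool_rot: [180.0, -0.0, 56.7]
force: [-0.4, -0.2, 0.2]
grip_width: 0.0375
grasp_force: 0.0
```

Call:
jog_arm:
  motion:
    - {"x": -0.7, "y": -0.8, "z": 0, "ax": 0, "ay": 0, "az": 7.5}
    - {"x": -0.8, "y": -0.7, "z": 0, "ax": 0, "ay": 0, "az": 7.5}
    - {"x": -0.9, "y": -0.6, "z": 0, "ax": 0, "ay": 0, "az": 7.5}
    - {"x": -0.9, "y": -0.5, "z": 0, "ax": 0, "ay": 0, "az": 7.5}
    - {"x": -0.9, "y": -0.3, "z": 0, "ax": 0, "ay": 0, "az": 7.5}

```text
time_s: 21.15
tool_pos: [0.5228, -0.2503, 0.2017]
tool_rot: [-180.0, -0.1, 19.2]
force: [0.0, -0.0, 0.7]
grip_width: 0.0025
grasp_force: 0.0
```

Call:
jog_arm:
  motion:
    - {"x": -0.5, "y": 0, "z": 0, "ax": 0, "ay": 0, "az": 7.5}
    - {"x": 0, "y": 0, "z": 0, "ax": 0, "ay": 0, "az": 7.5}
    - {"x": 0, "y": 0, "z": 0, "ax": 0, "ay": 0, "az": 0}
    - {"x": 0, "y": 0, "z": 0, "ax": 0, "ay": 0, "az": 0}
    - {"x": 0, "y": 0, "z": 0, "ax": 0, "ay": 0, "az": 0}

```text
time_s: 21.65
tool_pos: [0.5187, -0.2517, 0.2012]
tool_rot: [-180.0, -0.0, 4.6]
force: [0.6, -0.3, 0.2]
grip_width: 0.0008
grasp_force: 0.0
```

```bash
python3 - <<'E'
from h import *; from cell import env
import cv2,pickle
P=env.camera_params('wrist');im=env.read_camera('wrist');pickle.dump(P,open('w6.pkl','wb'))
o=env.get_obs();print(o['time_s'],o['tool_pos'],o['tool_rot'],o['force'],o['grip_width'])
cv2.imwrite('pics/w6c.png',cv2.resize(im[60:360,130:530],None,fx=2,fy=2,interpolation=cv2.INTER_CUBIC)[:,:,::-1])
rows(env,[[.5398,-.2464,.09,4.65]],per=4)
E
```

```text
21.7 [ 0.5187016  -0.25170053  0.20110962] [-1.79993715e+02 -1.68676005e-02  4.61787534e+00] [-0.05980347 -0.28547743  0.4445011 ] 0.0006616636786456598
--
{"x":0.71,"y":-0.12,"z":3.7}
{"x":0.71,"y":-0.12,"z":3.7}
{"x":0.71,"y":-0.12,"z":3.7}
3 rows
```

View pics/w6c.png

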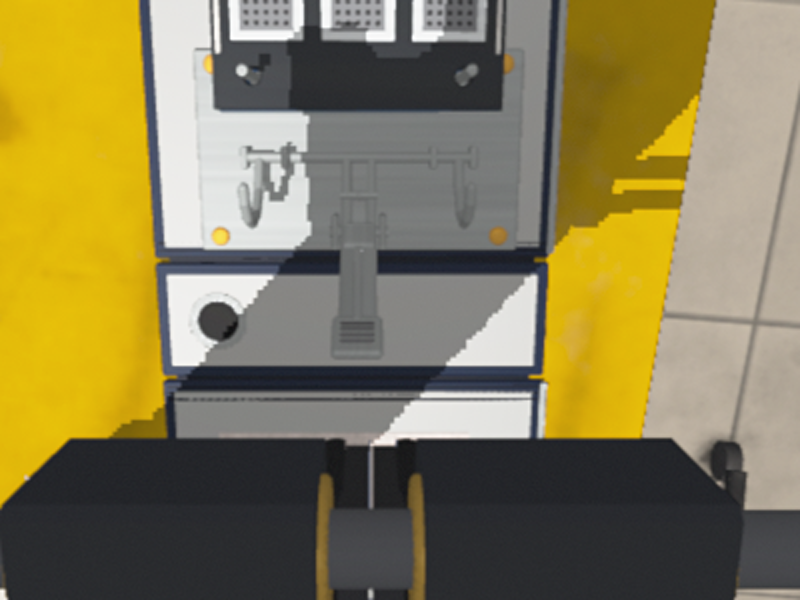

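The card lies flat with both posts through its holes (crop pixels (245,70) and (470,72)), and the rings and lever are still open. Next I press the lever along its arc.

Call:
jog_arm:
  motion:
    - {"x": 1.1, "y": -0.2, "z": 2, "ax": 0, "ay": 0, "az": 0}
    - {"x": 1.0, "y": -0.16, "z": 3, "ax": 0, "ay": 0, "az": 0}
    - {"x": 0, "y": 0, "z": 3, "ax": 0, "ay": 0, "az": 0}
    - {"x": 0, "y": 0, "z": 2.6, "ax": 0, "ay": 0, "az": 0}
    - {"x": 0, "y": 0, "z": 0, "ax": 0, "ay": 0, "az": 0}

```text
time_s: 22.2
tool_pos: [0.5368, -0.2451, 0.0915]
tool_rot: [-179.9, 0.4, 4.6]
force: [-0.6, -0.3, -0.1]
grip_width: 0.0004
grasp_force: 0.0
```

Call:
jog_arm:
  motion:
    - {"x": 0, "y": 0, "z": 0.5, "ax": 0, "ay": 0, "az": 0}
    - {"x": -0.4, "y": 0, "z": 0.3, "ax": 0, "ay": 0, "az": 0}
    - {"x": -0.4, "y": 0, "z": 0.3, "ax": 0, "ay": 0, "az": 0}
    - {"x": -0.4, "y": 0, "z": 0.2, "ax": 0, "ay": 0, "az": 0}
    - {"x": 0, "y": 0, "z": 0, "ax": 0, "ay": 0, "az": 0}

```text
time_s: 22.7
tool_pos: [0.5274, -0.2477, 0.0826]
tool_rot: [180.0, -0.1, 4.5]
force: [1.2, -0.7, 0.3]
grip_width: 0.0003
grasp_force: 0.6
```

```bash
python3 - <<'E'
from h import *; from cell import env
o=env.get_obs();print(o['time_s'],o['tool_pos'],o['tool_rot'],o['force'],tolocal(np.array([.6143,-.2376,.0811]),o['tool_pos'])*1e3)
E
```

```text
22.7 [ 0.52744216 -0.24773188  0.08261221] [ 1.79994115e+02 -1.08470595e-01  4.48773136e+00] [ 1.20155771 -0.68822247  0.32089002] [-87.39315393  -3.06212663]
```

Call:
jog_arm:
  motion:
    - {"x": -0.2, "y": 0, "z": 0.5, "ax": 0, "ay": 0, "az": 0}
    - {"x": -0.3, "y": 0, "z": 0.5, "ax": 0, "ay": 0, "az": 0}
    - {"x": -0.4, "y": 0, "z": 0.4, "ax": 0, "ay": 0, "az": 0}
    - {"x": -0.4, "y": 0, "z": 0.4, "ax": 0, "ay": 0, "az": 0}
    - {"x": 0, "y": 0, "z": 0, "ax": 0, "ay": 0, "az": 0}

```text
time_s: 23.2
tool_pos: [0.5145, -0.2488, 0.0642]
tool_rot: [180.0, -0.1, 4.5]
force: [1.1, -0.6, 6.9]
grip_width: 0.0003
grasp_force: 2.9
```

```bash
python3 - <<'E'
from h import *; from cell import env
o=env.get_obs();print(o['time_s'],o['tool_pos'],o['tool_rot'],o['force'],tolocal(np.array([.6143,-.2376,.0811]),o['tool_pos'])*1e3)
E
```

```text
23.2 [ 0.5145102  -0.24876983  0.06415468] [ 1.79989461e+02 -7.32240544e-02  4.48852672e+00] [ 1.0840379  -0.58005856  6.85629679] [-100.36668862   -3.04903322]
```

Call:
jog_arm:
  motion:
    - {"x": -0.4, "y": 0, "z": 0.4, "ax": 0, "ay": 0, "az": 0}
    - {"x": -0.3, "y": 0, "z": 0.5, "ax": 0, "ay": 0, "az": 0}
    - {"x": -0.3, "y": 0, "z": 0.5, "ax": 0, "ay": 0, "az": 0}
    - {"x": -0.2, "y": 0, "z": 0.5, "ax": 0, "ay": 0, "az": 0}
    - {"x": 0, "y": 0, "z": 0, "ax": 0, "ay": 0, "az": 0}

```text
time_s: 23.7
tool_pos: [0.5022, -0.2498, 0.0452]
tool_rot: [180.0, -0.0, 4.5]
force: [-0.2, 1.0, 8.1]
grip_width: 0.0005
grasp_force: 3.8
```

Call:
jog_arm:
  motion:
    - {"x": -0.2, "y": 0, "z": 0.5, "ax": 0, "ay": 0, "az": 0}
    - {"x": -0.2, "y": 0, "z": 0.5, "ax": 0, "ay": 0, "az": 0}
    - {"x": 0, "y": 0, "z": 0.4, "ax": 0, "ay": 0, "az": 0}
    - {"x": 0, "y": 0, "z": 0, "ax": 0, "ay": 0, "az": 0}
    - {"x": 0, "y": 0, "z": 0, "ax": 0, "ay": 0, "az": 0}

```text
time_s: 24.2
tool_pos: [0.4975, -0.2494, 0.0303]
tool_rot: [-180.0, 0.1, 4.5]
force: [-0.8, -0.6, -0.2]
grip_width: 0.0005
grasp_force: 0.1
```

```bash
python3 - <<'E'
from h import *; from cell import env
o=env.get_obs();print(o['time_s'],o['tool_pos'],o['tool_rot'],o['force'],tolocal(np.array([.6143,-.2376,.0811]),o['tool_pos'])*1e3)
E
```

```text
24.2 [ 0.49747001 -0.2494071   0.0302596 ] [-1.79957684e+02  9.64679434e-02  4.50281158e+00] [-0.84741962 -0.61626368 -0.24319544] [-117.40249657   -2.30376622]
```

Call:
jog_arm:
  motion:
    - {"x": 0, "y": 0, "z": 0.2, "ax": 0, "ay": 0, "az": 0}
    - {"x": 0, "y": 0, "z": 0.2, "ax": 0, "ay": 0, "az": 0}
    - {"x": 0, "y": 0, "z": 0.1, "ax": 0, "ay": 0, "az": 0}
    - {"x": 0, "y": 0, "z": 0, "ax": 0, "ay": 0, "az": 0}
    - {"x": 0, "y": 0, "z": 0, "ax": 0, "ay": 0, "az": 0}

```text
time_s: 24.7
tool_pos: [0.4984, -0.2497, 0.0259]
tool_rot: [-180.0, 0.0, 4.5]
force: [-0.8, -0.0, 0.3]
grip_width: 0.0004
grasp_force: 0.0
```

Call:
jog_arm:
  motion:
    - {"x": 0, "y": 0, "z": 0.1, "ax": 0, "ay": 0, "az": 0}
    - {"x": 0, "y": 0, "z": 0.1, "ax": 0, "ay": 0, "az": 0}
    - {"x": 0, "y": 0, "z": 0, "ax": 0, "ay": 0, "az": 0}
    - {"x": 0, "y": 0, "z": 0, "ax": 0, "ay": 0, "az": 0}
    - {"x": 0, "y": 0, "z": 0, "ax": 0, "ay": 0, "az": 0}

```text
time_s: 25.2
tool_pos: [0.4984, -0.2497, 0.024]
tool_rot: [-180.0, -0.0, 4.5]
force: [0.3, -0.8, 0.2]
grip_width: 0.0006
grasp_force: 0.0
```

Call:
jog_arm:
  motion:
    - {"x": 0, "y": 0, "z": 0.1, "ax": 0, "ay": 0, "az": 0}
    - {"x": 0, "y": 0, "z": 0.1, "ax": 0, "ay": 0, "az": 0}
    - {"x": 0, "y": 0, "z": 0, "ax": 0, "ay": 0, "az": 0}
    - {"x": 0, "y": 0, "z": 0, "ax": 0, "ay": 0, "az": 0}
    - {"x": 0, "y": 0, "z": 0, "ax": 0, "ay": 0, "az": 0}

```text
time_s: 25.7
tool_pos: [0.4985, -0.2498, 0.0221]
tool_rot: [-180.0, -0.0, 4.5]
force: [-0.3, -0.1, 3.0]
grip_width: 0.0001
grasp_force: 1.3
```

Call:
jog_arm:
  motion:
    - {"x": 0, "y": 0, "z": 0.1, "ax": 0, "ay": 0, "az": 0}
    - {"x": 0, "y": 0, "z": 0.1, "ax": 0, "ay": 0, "az": 0}
    - {"x": 0, "y": 0, "z": 0, "ax": 0, "ay": 0, "az": 0}
    - {"x": 0, "y": 0, "z": 0, "ax": 0, "ay": 0, "az": 0}
    - {"x": 0, "y": 0, "z": 0, "ax": 0, "ay": 0, "az": 0}

```text
time_s: 26.2
tool_pos: [0.4985, -0.25, 0.0207]
tool_rot: [-180.0, -0.0, 4.5]
force: [-2.6, 1.3, 8.6]
grip_width: 0.0006
grasp_force: 4.6
```

Call:
jog_arm:
  motion:
    - {"x": 0, "y": 0, "z": -1, "ax": 0, "ay": 0, "az": 0}
    - {"x": 0, "y": 0, "z": -4, "ax": 0, "ay": 0, "az": 0}
    - {"x": 0, "y": 0, "z": -4.5, "ax": 0, "ay": 0, "az": 0}
    - {"x": 0, "y": 0, "z": -4.5, "ax": 0, "ay": 0, "az": 0}
    - {"x": 0, "y": 0, "z": -4, "ax": 0, "ay": 0, "az": 0}

```text
time_s: 26.7
tool_pos: [0.4982, -0.25, 0.202]
tool_rot: [180.0, -0.0, 4.5]
force: [1.5, 0.7, 0.4]
grip_width: 0.0004
grasp_force: 0.0
```

Call:
jog_arm:
  motion:
    - {"x": 0, "y": 0, "z": 0, "ax": 0, "ay": 0, "az": 0}
    - {"x": 0, "y": 0, "z": 0, "ax": 0, "ay": 0, "az": 0}
    - {"x": 0, "y": 0, "z": 0, "ax": 0, "ay": 0, "az": 0}
    - {"x": 0, "y": 0, "z": 0, "ax": 0, "ay": 0, "az": 0}
    - {"x": 0, "y": 0, "z": 0, "ax": 0, "ay": 0, "az": 0}

```text
time_s: 27.2
tool_pos: [0.4976, -0.2495, 0.1988]
tool_rot: [-180.0, 0.1, 4.5]
force: [-0.7, 0.3, -0.7]
grip_width: 0.0007
grasp_force: 0.0
```

```bash
python3 - <<'E'
from cell import env
import cv2
im=env.read_camera('wrist')
print(env.get_obs()['tool_pos'])
cv2.imwrite('pics/w7c.png',cv2.resize(im[30:330,130:530],None,fx=2,fy=2,interpolation=cv2.INTER_CUBIC)[:,:,::-1])
E
```

```text
[ 0.49777472 -0.24959076  0.19899353]
```

View pics/w7c.png

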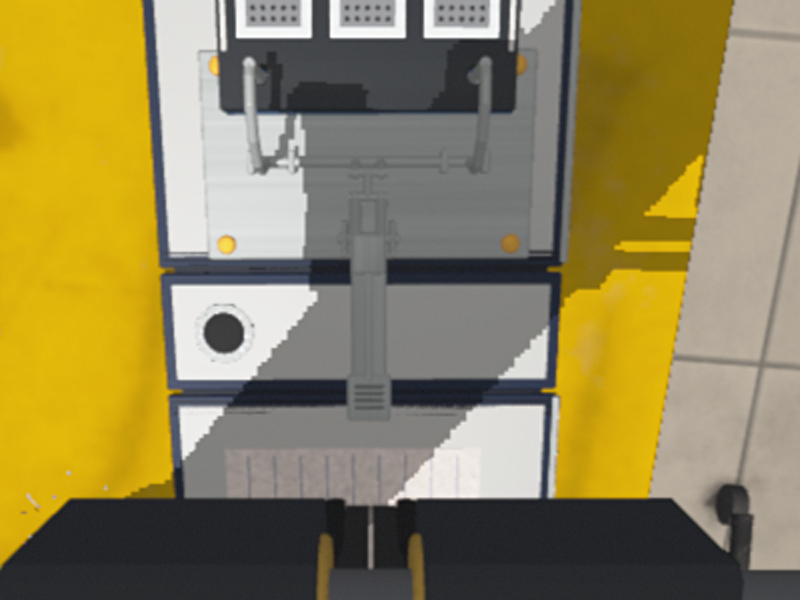

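The lever is down (plate at (369,398)), the rings are shut on the posts at (252,68) and (486,68), and the card lies square.

```bash
python3 -c "
from cell import env
print(env.sign_off())"
```

```text
the job is handed in; nothing more can be done
None
```

The card is on both posts and flat on the filed cards, the lever is down with the rings shut, and the job is handed in at about 27 s; the sign-off gave no verdict, so I don't know how it was judged.

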